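# Roll a glaze jar up the loading ramp onto the jar mill

## Task

Load the jar mill: with your fingers behind the jar lying at the foot of the loading ramp, roll it up the ramp, over the front roller, until it drops home in the hollow between the two rollers. Push it slowly and steadily, no faster than about 10 cm a second, and keep the fingers on it all the way up so that it never rolls back; do not grip or lift it. Leave it lying there at rest, take your hand away, and leave the other things on the bench where they are.

Things in the scene. Friction and masses are not known exactly. Their poses are not given: they have to be found in the camera images.
- jar: White glazed porcelain jar lying on its side, 0.8 kg, before the ramp's foot. Origin mid-axis; own y = its axis (x, z turn as it rolls). Smooth shell 88 mm diameter, y -60 to +60 mm; two black hard tyres, 96 mm diameter, 12 mm wide, at y = -47 and +47 mm, so its axis runs 48 mm above what it rolls on. Clamped lid at -y, out to y = -87 mm, radius 34 mm. Rolls easily, back down the ramp too.
- mill: Bench jar mill with loading ramp, fixed. Origin on the bench at the middle of the ramp's foot; z up, +x uphill along the ramp to the rollers, y along the rollers. Grey end plates at y = -126 and +126 mm, 60 mm high; grey motor housing behind the rollers, x 363 to 463 mm, 112 mm high. Pushed at one narrow spot a jar slews and jams; two spread fingers, low behind it, keep it square.
- ramp: The ramp's aluminium plate, part of the mill, rising at 10.5 degrees (0.1833 rad) from flush with the bench straight up to the front roller; 170 mm wide between side lips 12 mm high. Same origin as the mill; +x up the slope in its top face, z at right angles to it. It meets the front roller tangentially, without a step.
- roller_front_axis (a point): Middle of the front roller's axis, 261 mm from the ramp's foot along the mill's x, 30 mm above the bench. Both rollers turn freely, are black, rubber-covered, 36 mm in diameter, 236 mm long; the rear one's axis is 72 mm further along x. The jar is highest (axis 96 mm above the bench) right over this axis; past it, it drops by itself into the hollow.
- nest (a point): Where the middle of the jar's axis lies when it rests in the hollow on both rollers: 297 mm from the ramp's foot along the mill's x, 85 mm above the bench, mid-way between the end plates.
- mould: Bystander: octagonal white plaster mould with two black rubber bands and a round hollow in its top, 110 mm across, 95 mm high, standing before the ramp, beyond the jar's lid end (mill -y side). Origin at the centre of its underside.
- beaker: Bystander: open steel beaker, 72 mm in diameter, 85 mm high, standing beside the ramp's lower end on the mill's -y side. Origin at the centre of its underside.
- sample_pot: Bystander: small pale translucent sample pot with a white cap, 48 mm in diameter, 55 mm high, standing beside the ramp's upper half on the mill's -y side. Origin at the centre of its underside.

How it is judged:
By the outcome, as a careful person would: the job done as asked, in the order asked, and still so for the second after the job is handed in, with the robot touching nothing.
It also fails if it takes over 45 s, if anything falls off the work surface, if the arm or the gripper's body presses on something with over 40 N, if the wrist force passes 120 N, or if a joint passes its speed limit or range.

## Robot

A 6-joint arm with a two-finger parallel gripper is mounted at the origin on the work surface. World frame = base frame: x ahead of the robot, y to its left, z up, the work surface at z = 0. Lengths are in m, angles in rad, forces in N, time in s.
With the tool pointing down it reaches from about 0.375 to 0.9 m from the base axis. Payload 3.1 kg.
Tool frame: the origin (TCP) lies between the finger pads; the fingertips stand 19 mm ahead of it and the grasp point (between the pads) is the TCP; z points along the fingers, y is the direction in which the jaws open and shut (so a half turn about z gives the same grasp; the last joint's range is limited). The gripper opens to 87 mm and grips with 3 to 60 N. Pads are 19 mm wide; open, the fingers measure 117 mm over their backs; the gripper's body (75 mm by 190 mm) begins 51 mm behind the grasp point.
Start: joints at [0.982, 0.527, 1.433, -0, 1.181, -0.178], TCP at [0.25, 0.573, 0.242] pointing down, gripper open.
Joint ranges: [-3.08, 3.08], [-0.75, 2.2], [0.22, 2.44], [-1.43, 4.57], [0, 2.65], [-2.85, 2.85]. Speed limits (rad/s): [2.79, 2.79, 3.14, 3.14, 3.14, 3.14].

## Interface

Orientations are given as a unit quaternion [x, y, z, w].
In Python, from rig import robot gives the robot as it stands.
- The arm moves only by the tool apply_moves, never from a script. Its argument "series" is a list of rows, each a list of 7 numbers: the shift along the tool's x, y, z in cm, then the turn, a rotation vector about the tool's x, y, z in degrees, then the opening, from 0 (shut) to 1 (fully open). In form: [[dx, dy, dz, rx, ry, rz, grip], ...]. A call has 1 to 5 rows; each row is the pose to reach, as a shift and turn from the pose commanded when the call began, along the tool's axes at that moment; what a row does not reach only later rows make up. A row lasts 1/12 s, in which the tool goes at most 41.7 mm and 7.16 degrees, less where a joint would pass 70% of its speed; a pose out of reach is approached as far as the arm can. A call with a gripper value outside its range is refused whole. The fingers move at their own pace and stop on an object; "newtons" is the grip in N (left out, the last holds). Time passes only in rows, so rows that repeat a pose let the fingers close. It gives the time, the measured TCP pose, the force and the opening at its end, in the units of the state.
- robot.get_obs(): the state, without advancing time (a new reading comes with each control period).
- robot.camera(name): name is "scene" or "top" or "wrist"; returns the picture (480x640x3 uint8, red, green, blue); there is no depth.
- robot.camera_params(name): a dict with "mtx" (3x3 intrinsics, pixels), "origin" and "rotation" of the camera in the world. Camera axes: x right, y down, z forward; pixel columns grow to the right and rows downward; lengths in m; the calibration is good to about 2 mm. A picture is of the moment at which its call begins: read the wrist's pose just before it. camera_params takes no time and is no camera call; for the wrist camera it gives the pose at the moment of the call.
- robot.hand_in(): hands the job in, once; it reports no verdict.
The state is a dict: "time": time; "q": joint angles; "joint_velocities": joint speeds; "joint_torque": joint torques, N m; "position": TCP position; "tool_rot": TCP orientation; "ft_force": force on the tool from outside, world axes, zero at the start; "moment": the same for the moment, N m; "grip_width": finger opening in m.
Only numpy, scipy, OpenCV 4.12 (cv2) and the standard library are available. Lean on these libraries where they do the work, as an engineer would, in place of code of your own. Each camera call takes 0.05 s, during which the arm holds its last target. There are 200 camera calls.

## Working session

There is one attempt and no reset: what is moved stays moved. The work goes in short steps, Python scripts to look and compute and a tool call to move; the robot and the scene stay as the last step left them, time stands still between calls to the robot, and variables do not carry over. Pictures are saved under pics/ and viewed, about 8 in all and at most 12, crops included, and the job is handed in when it is done.

Besides the shell and the picture viewer there is one more tool, called after ">>>" as name([rows], argument=value, ...), one row to a line, values as JSON. apply_moves: Moves the arm, as the interface text tells. Its arguments: {"type":"object","properties":{"series":{"type":"array"},"newtons":{"type":"number"}},"required":["series"]}

```bash
mkdir -p pics; python3 - <<'E'
from rig import robot
import cv2
for n in("scene","top"):
    cv2.imwrite(f"pics/{n}0.png",robot.camera(n)[:,:,::-1]); p=robot.camera_params(n); print(n,p)
o=robot.get_obs(); print(o)
E
```

```text
scene {'mtx': array([[555.31022152,   0.        , 318.66076191],
       [  0.        , 555.31022152, 253.24609084],
       [  0.        ,   0.        ,   1.        ]]), 'origin': array([1.14904084, 0.23571219, 0.83004355]), 'rotation': array([ 0.52892303,  0.78773126, -0.26535016, -0.17119926])}
top {'mtx': array([[446.50677611,   0.        , 311.80535309],
       [  0.        , 446.50677611, 235.45537975],
       [  0.        ,   0.        ,   1.        ]]), 'origin': array([0.53284506, 0.00446634, 0.81594109]), 'rotation': array([ 0.70623261, -0.70473023,  0.05795959, -0.03509262])}
{'time': 0.1, 'q': array([ 9.81508504e-01,  5.28335645e-01,  1.43377647e+00, -2.83992447e-05,
        1.18138849e+00, -1.78535998e-01]), 'joint_velocities': array([-0.00064201, -0.00213823, -0.00391062, -0.00111416, -0.00021754,
       -0.0001182 ]), 'joint_torque': array([-5.05261505e-04, -4.40985882e+01, -1.77150035e+01,  6.34570839e-02,
        5.33987372e-02, -6.33327954e-05]), 'position': array([0.24921163, 0.57248818, 0.24069179]), 'tool_rot': array([ 2.03929804e-01,  9.78985048e-01, -8.89451349e-04, -3.45136721e-04]), 'ft_force': array([ 0.15452526,  0.93285706, -0.16516902]), 'moment': array([-0.06204629, -0.01539367,  0.05181683]), 'grip_width': 0.08688036189175917}
```

View pics/top0.png

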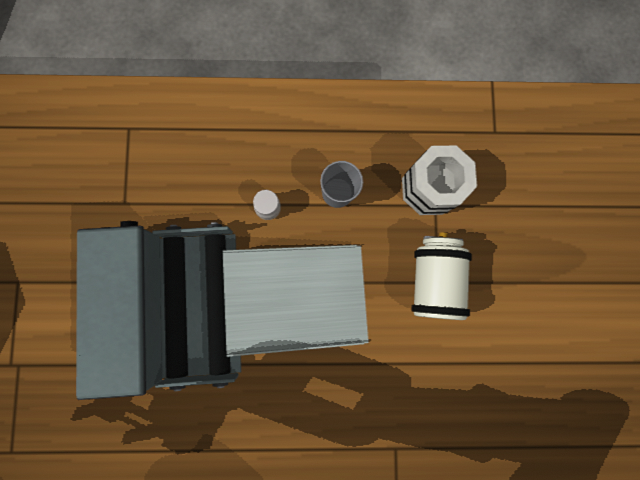

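View pics/scene0.png

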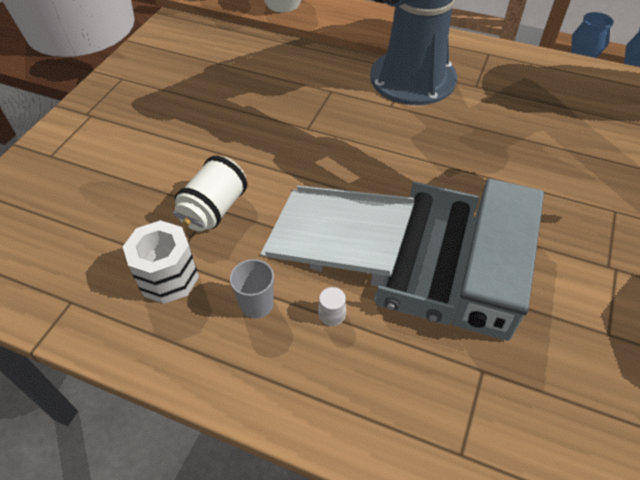

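```bash
python3 - <<'E'
import cv2,numpy as np
im=cv2.imread("pics/top0.png")[130:410,70:510]
hsv=cv2.cvtColor(im,cv2.COLOR_BGR2HSV)
m=((hsv[...,1]<70)&(hsv[...,2]>140)).astype(np.uint8)*255
m=cv2.morphologyEx(m,cv2.MORPH_OPEN,np.ones((3,3)))
for c in cv2.findContours(m,0,2)[0]:
    if cv2.contourArea(c)>300:
        r=cv2.minAreaRect(c);print(cv2.contourArea(c),(cv2.boxPoints(r)+[70,130]).round(1).tolist(), (cv2.approxPolyDP(c,4,True)[:,0]+[70,130]).tolist())
# side-by-side enlarged crops: jar, ramp/rollers
a=cv2.resize(im[90:200,330:410],None,fx=5,fy=5,interpolation=2)
b=cv2.resize(im[80:270,70:310],None,fx=3,fy=3,interpolation=2)
s=cv2.resize(cv2.imread("pics/scene0.png")[140:250,160:260],None,fx=4,fy=4,interpolation=2)
cv2.imwrite("pics/c_ramp.png",b)
c=np.zeros((550,800,3),np.uint8);c[:,:400]=a;c[:440,400:]=s;cv2.imwrite("pics/c_jar.png",c)
E
```

```text
2391.5 [[413.5, 304.8], [416.2, 254.9], [466.7, 257.7], [463.9, 307.6]] [[417, 257], [414, 303], [464, 306], [466, 260]]
12620.5 [[221.6, 253.1], [362.8, 246.0], [367.6, 342.4], [226.4, 349.4]] [[360, 247], [223, 253], [227, 349], [270, 339], [367, 339]]
451.5 [[251.7, 191.1], [275.8, 188.5], [278.4, 211.8], [254.3, 214.5]] [[273, 192], [257, 192], [257, 214], [276, 207]]
2996.0 [[413.0, 145.0], [476.0, 145.0], [476.0, 204.0], [413.0, 204.0]] [[457, 146], [431, 146], [415, 163], [413, 190], [425, 201], [459, 204], [476, 186], [474, 162]]
```

View pics/c_ramp.png

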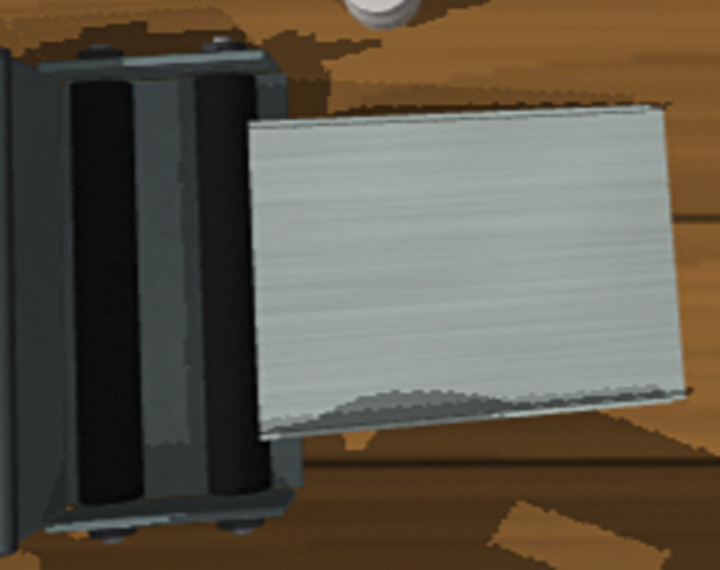

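View pics/c_jar.png

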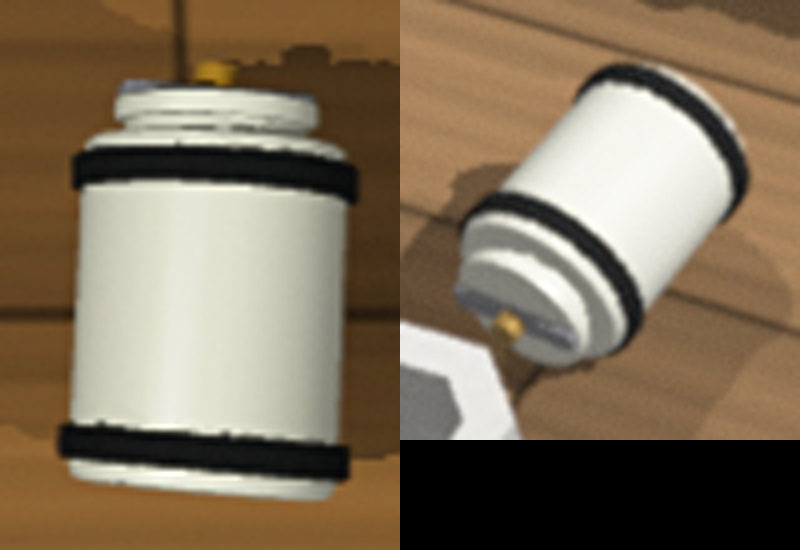

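```bash
cat >h.py <<'E'
from rig import robot
import numpy as np
from scipy.spatial.transform import Rotation as R
from scipy.optimize import least_squares
def cam(n):
    p=robot.camera_params(n); return p["mtx"],np.array(p["origin"]),R.from_quat(p["rotation"])
def ray(n,px,z):
    K,o,r=cam(n); px=np.atleast_2d(px)
    d=r.apply(np.c_[px,np.ones(len(px))]@np.linalg.inv(K).T); return o+d*((z-o[2])/d[:,2])[:,None]
def proj(n,P):
    K,o,r=cam(n); q=r.inv().apply(np.atleast_2d(P)-o)@K.T; return q[:,:2]/q[:,2:]
E
python3 - <<'E'
from h import *
px=np.array([[664,106],[686,396],[224,74],[239.5,492],[101.5,82],[111,502]])/3+[140,210]
M=np.array([[0,-86,6],[0,86,6],[261,-118,45],[261,118,45],[333,-118,45],[333,118,45]])/1e3
W=lambda p,m:R.from_euler('z',p[2]).apply(m)+[p[0],p[1],0]
s=least_squares(lambda p:(proj("top",W(p,M))-px).ravel(),[.45,-.1,1.5]);p=s.x
print("mill",p,np.degrees(p[2]),s.fun.reshape(-1,2).round(1).tolist())
J=ray("top",np.array([[216,177.5],[203.5,452]])/5+[400,220],.05); print(J,np.linalg.norm(J[0]-J[1]))
ml=R.from_euler('z',-p[2]).apply(J*[1,1,0]-[p[0],p[1],0]); print("tyres in mill",ml, "ctr",ml.mean(0)); d=ml[1]-ml[0]; print("yaw rel",np.degrees(np.arctan2(-d[0],d[1])))
B=ray("top",[[445,175]],.095); print("mould mill",R.from_euler('z',-p[2]).apply(B*[1,1,0]-[p[0],p[1],0]),B)
sm=ray("scene",np.array([[520,128],[672,262]])/[4,4]+[60,140],.05);print(sm)
o=robot.get_obs();print(R.from_quat(o["tool_rot"]).as_matrix().round(3),proj("scene",J))
E
```

```text
mill [ 0.53572528 -0.12021956  1.63573171] 93.72052321041103 [[1.1, 0.4], [1.5, -0.5], [-0.1, -0.5], [-0.1, 0.6], [-1.3, -0.7], [-0.9, 0.4]]
[[ 0.60020948 -0.24881053  0.05      ]
 [ 0.50607892 -0.24081867  0.05      ]] 0.09446921263347632
tyres in mill [[-0.13250432 -0.05600405  0.        ]
 [-0.11842119  0.03740953  0.        ]] ctr [-0.12546276 -0.00929726  0.        ]
yaw rel -8.573404567093673
mould mill [[-0.134492   -0.18751007  0.        ]] [[ 0.73156732 -0.24226063  0.095     ]]
[[ 0.522498   -0.30774784  0.05      ]
 [ 0.5729111  -0.196028    0.05      ]]
[[-0.917  0.399 -0.001]
 [ 0.399  0.917 -0.002]
 [ 0.    -0.002 -1.   ]] [[196.21033869 207.75786136]
 [223.86072303 175.49471173]]
```

```bash
cat >>h.py <<'E'
MX,MY,MA=0.5357,-0.1202,1.6357
D=.0535
def axz(X): # jar axis height at mill x
    return .048 if X<-.0045 else (X*.1853+.0488 if X<.249 else .030+np.sqrt(.066**2-(min(X,.261)-.261)**2))
def hand(X,Y,phi,back=0,up=.002): # TCP pose for jar centre at mill X,Y, yaw phi(rad)
    u=np.array([np.cos(phi),np.sin(phi)]); m=np.array([X,Y])-(D+back)*u
    w=R.from_euler('z',MA).apply([*m,0])+[MX,MY,axz(X)+up]
    return w, R.from_euler('z',MA+phi)*R.from_euler('x',np.pi)
def rel(p0,r0,p,r):
    return np.r_[r0.inv().apply(p-p0)*100, np.degrees((r0.inv()*r).as_rotvec())]
def now():
    o=robot.get_obs(); return np.array(o["position"]),R.from_quat(o["tool_rot"])
E
python3 - <<'E'
from h import *
t=hand(-.125,-.009,np.radians(-8.6),.04,.19); print(t[0]); print(rel(*now(),*t).round(2))
E
```

```text
[ 0.54483225 -0.33751398  0.238     ]
[-6.344e+01 -7.163e+01  3.800e-01 -1.000e-01  5.000e-02  7.135e+01]
```

>>> apply_moves([
  [-2.6, -3, 0, 0, 0, 0, 0.5],
  [-5.2, -6, 0, 0, 0, 0, 0.5],
  [-7.8, -9, 0, 0, 0, 0, 0.5],
  [-10.4, -12, 0, 0, 0, 0, 0.5],
  [-13, -15, 0, 0, 0, 0, 0.5],
])

```text
time: 0.52
position: [0.3086, 0.3818, 0.2412]
tool_rot: [0.203, 0.979, -0.0, -0.0]
ft_force: [0.8, -1.3, -0.1]
grip_width: 0.0615
```

>>> apply_moves([
  [-2.6, -3, 0, 0, 0, 0, 0.5],
  [-5.2, -6, 0, 0, 0, 0, 0.5],
  [-7.8, -9, 0, 0, 0, 0, 0.5],
  [-10.4, -12, 0, 0, 0, 0, 0.5],
  [-13, -15, 0, 0, 0, 0, 0.5],
])

```text
time: 0.93
position: [0.368, 0.1923, 0.2415]
tool_rot: [0.204, 0.979, -0.0, -0.0]
ft_force: [1.5, 0.3, -0.1]
grip_width: 0.044
```

>>> apply_moves([
  [-2.6, -3, 0, 0, 0, 7, 0.5],
  [-5.2, -6, 0, 0, 0, 14, 0.5],
  [-7.8, -9, 0, 0, 0, 21, 0.5],
  [-10.4, -12, 0, 0, 0, 28, 0.5],
  [-13, -15, 0, 0, 0, 35, 0.5],
])

```text
time: 1.35
position: [0.4273, 0.0028, 0.2415]
tool_rot: [0.492, 0.871, 0.0, -0.0]
ft_force: [-0.1, 1.1, -0.2]
grip_width: 0.0436
```

```bash
python3 - <<'E'
from h import *
t=hand(-.125,-.009,np.radians(-8.6),.04,.19); print(now()[0],rel(*now(),*t).round(2))
E
```

```text
[0.42730049 0.00277208 0.24148556] [-3.521e+01 -7.510e+00  3.400e-01 -1.000e-02 -2.000e-02  3.598e+01]
```

>>> apply_moves([
  [-3.6, -0.8, 0, 0, 0, 7, 0.5],
  [-7.2, -1.5, 0, 0, 0, 14, 0.5],
  [-10.8, -2.3, 0, 0, 0, 21, 0.5],
  [-14.4, -3.0, 0, 0, 0, 28, 0.5],
  [-18, -3.8, 0, 0, 0, 35, 0.5],
])

```text
time: 1.77
position: [0.489, -0.1705, 0.2412]
tool_rot: [0.731, 0.683, -0.0, -0.0]
ft_force: [0.4, 0.1, 0.1]
grip_width: 0.0438
```

```bash
python3 - <<'E'
from h import *
t=hand(-.125,-.009,np.radians(-8.6),.04,.19); print(now()[0],rel(*now(),*t).round(2))
E
```

```text
[ 0.48899996 -0.17045019  0.2412434 ] [-16.29   6.71   0.31  -0.03  -0.03   0.96]
```

>>> apply_moves([
  [-3.6, 1.5, 0, 0, 0, 1, 0.5],
  [-7.2, 3, 0, 0, 0, 1, 0.5],
  [-10.8, 4.5, 0, 0, 0, 1, 0.5],
  [-14.4, 6, 0, 0, 0, 1, 0.5],
  [-16.3, 6.7, 0.3, 0, 0, 1, 0.5],
])

```text
time: 2.18
position: [0.5472, -0.3406, 0.2386]
tool_rot: [0.735, 0.678, -0.0, 0.002]
ft_force: [0.9, 0.2, 0.5]
grip_width: 0.0436
```

>>> apply_moves([
  [0, 0, 4, 0, 0, 0, 0.5],
  [0, 0, 7, 0, 0, 0, 0.5],
  [0, 0, 8, 0, 0, 0, 0.5],
  [0, 0, 8, 0, 0, 0, 0.5],
])

```text
time: 2.52
position: [0.5436, -0.3338, 0.1548]
tool_rot: [0.735, 0.678, -0.0, -0.004]
ft_force: [-0.2, 0.0, 0.2]
grip_width: 0.0434
```

```bash
python3 - <<'E'
from h import *
import cv2
t=hand(-.125,-.009,np.radians(-8.6),.04,0.002); print(now()[0],rel(*now(),*t).round(2))
a=robot.camera("wrist")[:,:,::-1];b=robot.camera("top")[:,:,::-1]
c=np.zeros((480,800,3),np.uint8);c[:300,:400]=cv2.resize(a,(400,300));c[:,400:]=b[100:340,300:500].repeat(2,0).repeat(2,1)
cv2.imwrite("pics/w1.png",c)
E
```

```text
[ 0.54358645 -0.33375747  0.15478522] [-0.42  0.23 10.48 -0.39 -0.3   0.33]
```

View pics/w1.png

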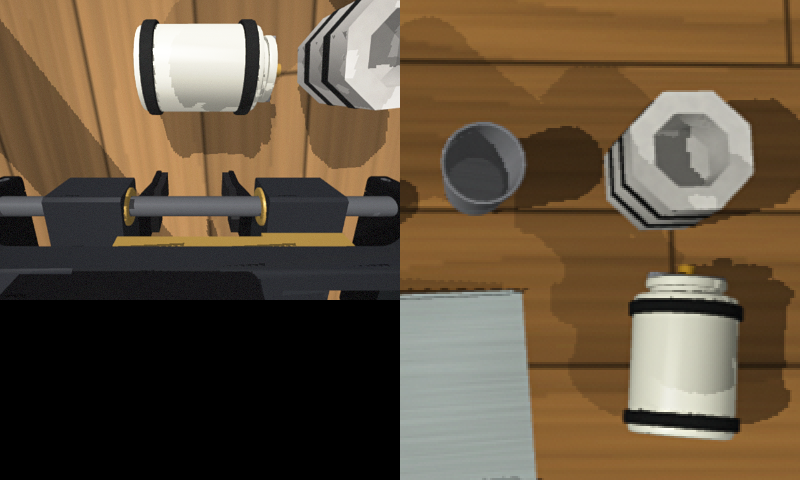

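>>> apply_moves([
  [-0.2, 0.1, 3, -0.4, -0.3, 0.3, 0.5],
  [-0.4, 0.2, 6, -0.4, -0.3, 0.3, 0.5],
  [-0.4, 0.2, 9, -0.4, -0.3, 0.3, 0.5],
  [-0.4, 0.2, 10.5, -0.4, -0.3, 0.3, 0.5],
  [-0.4, 0.2, 10.5, -0.4, -0.3, 0.3, 0.5],
])

```text
time: 3.03
position: [0.5469, -0.3387, 0.0522]
tool_rot: [0.736, 0.677, 0.0, 0.003]
ft_force: [-0.2, 0.5, 0.5]
grip_width: 0.043
```

```bash
cat >plan.py <<'E'
from h import *
def phi(X):
    return np.radians(np.interp(X,[-.125,-.015,.085,.235],[-8.6,4.5,4.5,0]))
Xs=np.arange(-.125,.32,.0005); Ys=-.009+np.r_[0,np.cumsum(np.tan(phi(Xs[:-1]))*.0005)]
def goal(X,back=0): return hand(X,np.interp(X,Xs,Ys),phi(X),back)
def plan(p0,r0,Xlist,Bl):
    for k in range(0,len(Xlist),5):
        rows=[]
        for X,b in zip(Xlist[k:k+5],Bl[k:k+5]):
            v=rel(p0,r0,*goal(X,b)); v[:3]=v[:3].round(2); v[3:]=v[3:].round(1); rows.append(v)
        print("%.3f"%X,[[float(a) for a in v]+[.5] for v in rows])
        p0,r0=p0+r0.apply(rows[-1][:3]/100), r0*R.from_rotvec(np.radians(rows[-1][3:]))
E
python3 - <<'E'
from plan import *
p,r=now(); print(p,rel(p,r,*goal(-.125,.04)).round(2), robot.get_obs()["ft_force"], Ys[[220,500,-60]])
print(np.linalg.norm(goal(.27)[0][:2]))
plan(p,r,[-.125]*8+list(np.arange(-.120,-.074,.005)),list(np.arange(.035,-.0001,-.005))+[0]*20)
E
```

```text
[ 0.54687165 -0.338737    0.0522304 ] [ 0.11 -0.21  0.22  0.26  0.2   0.08] [-0.15846737  0.46821274  0.54284416] [-0.01301215 -0.00240969  0.00077425]
0.5296208881321653
-0.125 [[0.61, -0.21, 0.22, 0.3, 0.2, 0.1, 0.5], [1.11, -0.21, 0.22, 0.3, 0.2, 0.1, 0.5], [1.61, -0.21, 0.22, 0.3, 0.2, 0.1, 0.5], [2.11, -0.21, 0.21, 0.3, 0.2, 0.1, 0.5], [2.61, -0.21, 0.21, 0.3, 0.2, 0.1, 0.5]]
-0.115 [[0.5, -0.0, 0.0, -0.0, -0.0, -0.0, 0.5], [1.0, -0.0, 0.0, -0.0, -0.0, -0.0, 0.5], [1.5, -0.0, 0.0, -0.0, -0.0, -0.0, 0.5], [2.0, 0.05, 0.0, -0.0, -0.0, -0.6, 0.5], [2.51, 0.1, 0.0, -0.0, -0.0, -1.2, 0.5]]
-0.090 [[0.5, 0.05, 0.0, -0.0, -0.0, -0.6, 0.5], [1.0, 0.1, 0.0, -0.0, -0.0, -1.2, 0.5], [1.51, 0.14, 0.0, -0.0, -0.0, -1.8, 0.5], [2.01, 0.18, 0.0, -0.0, -0.0, -2.4, 0.5], [2.52, 0.21, 0.0, -0.0, -0.0, -3.0, 0.5]]
-0.075 [[0.5, 0.06, 0.0, -0.0, -0.0, -0.6, 0.5], [1.0, 0.1, 0.0, -0.0, -0.0, -1.2, 0.5], [1.5, 0.15, 0.0, -0.0, -0.0, -1.8, 0.5]]
```

>>> apply_moves([
  [0.7, -0.2, 0.2, 0, 0, 0, 0.5],
  [1.4, -0.2, 0.2, 0, 0, 0, 0.5],
  [2.1, -0.2, 0.2, 0, 0, 0, 0.5],
  [2.6, -0.2, 0.2, 0, 0, 0, 0.5],
  [2.8, -0.2, 0.2, 0, 0, 0, 0.5],
])

```text
time: 3.45
position: [0.5485, -0.3105, 0.0528]
tool_rot: [0.736, 0.677, 0.001, 0.005]
ft_force: [-1.2, 0.1, 0.4]
grip_width: 0.0433
```

>>> apply_moves([
  [0.15, 0, 0, 0, 0, 0, 0.5],
  [0.3, 0, 0, 0, 0, 0, 0.5],
  [0.45, 0, 0, 0, 0, 0, 0.5],
  [0.6, 0, 0, 0, 0, 0, 0.5],
  [0.75, 0, 0, 0, 0, 0, 0.5],
])

```text
time: 3.87
position: [0.5484, -0.3042, 0.0513]
tool_rot: [0.736, 0.677, 0.0, 0.004]
ft_force: [0.1, -0.4, -0.0]
grip_width: 0.0436
```

>>> apply_moves([
  [0.15, 0, 0, 0, 0, 0, 0.5],
  [0.3, 0, 0, 0, 0, 0, 0.5],
  [0.45, 0, 0, 0, 0, 0, 0.5],
  [0.6, 0, 0, 0, 0, 0, 0.5],
  [0.75, 0, 0, 0, 0, 0, 0.5],
])

```text
time: 4.28
position: [0.5491, -0.2965, 0.0513]
tool_rot: [0.736, 0.677, 0.0, 0.004]
ft_force: [0.3, -0.0, 0.4]
grip_width: 0.0436
```

```bash
python3 - <<'E'
from plan import *
import cv2
p,r=now(); print(p,rel(p,r,*goal(-.125,0)).round(2), robot.get_obs()["ft_force"])
a=robot.camera("wrist")[:300,:,::-1];b=robot.camera("top")[200:350,350:510,::-1]
c=np.zeros((600,640,3),np.uint8);c[:300]=a;c[300:,:320]=b.repeat(2,0).repeat(2,1)
cv2.imwrite("pics/w2.png",c)
E
```

```text
[ 0.54907449 -0.29649513  0.05127822] [-0.12 -0.07  0.13  0.4   0.3   0.04] [ 0.27686601 -0.04946837  0.37464214]
```

View pics/w2.png

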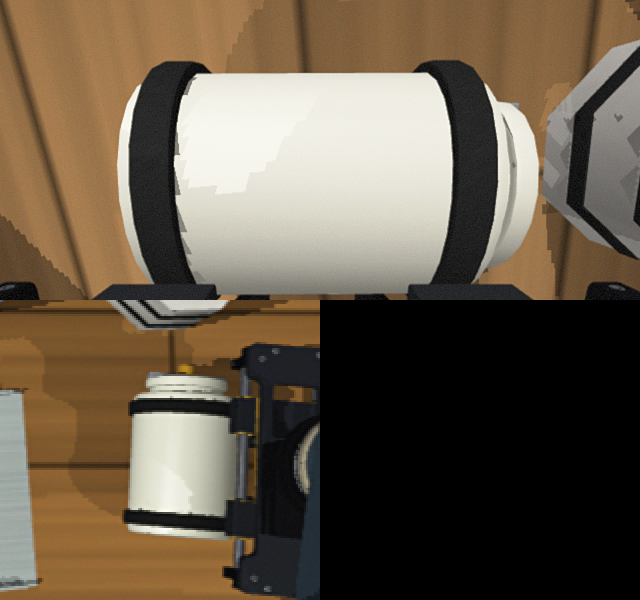

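```bash
python3 - <<'E'
from plan import *
p,r=now(); X=-.124+np.cumsum([.002,.003,.004]+[.005]*22)
plan(p,r,X,[0]*99)
E
```

```text
-0.105 [[0.16, -0.04, 0.13, 0.4, 0.3, -0.3, 0.5], [0.47, -0.01, 0.13, 0.4, 0.3, -0.7, 0.5], [0.87, 0.03, 0.12, 0.4, 0.3, -1.1, 0.5], [1.38, 0.07, 0.12, 0.4, 0.3, -1.7, 0.5], [1.88, 0.11, 0.12, 0.4, 0.3, -2.3, 0.5]]
-0.080 [[0.5, 0.06, -0.0, -0.0, -0.0, -0.6, 0.5], [1.01, 0.1, -0.0, -0.0, -0.0, -1.2, 0.5], [1.51, 0.15, -0.0, -0.0, -0.0, -1.8, 0.5], [2.01, 0.18, -0.0, -0.0, -0.0, -2.4, 0.5], [2.52, 0.22, -0.0, -0.0, -0.0, -3.0, 0.5]]
-0.055 [[0.5, 0.05, -0.0, -0.0, -0.0, -0.6, 0.5], [1.0, 0.1, -0.0, -0.0, -0.0, -1.2, 0.5], [1.5, 0.14, -0.0, -0.0, -0.0, -1.8, 0.5], [2.0, 0.18, -0.0, -0.0, -0.0, -2.4, 0.5], [2.5, 0.21, -0.0, -0.0, -0.0, -3.0, 0.5]]
-0.030 [[0.5, 0.05, -0.0, -0.0, -0.0, -0.6, 0.5], [1.0, 0.1, -0.0, -0.0, -0.0, -1.2, 0.5], [1.51, 0.14, -0.0, -0.0, -0.0, -1.8, 0.5], [2.01, 0.18, -0.0, -0.0, -0.0, -2.4, 0.5], [2.51, 0.22, -0.0, -0.0, -0.0, -3.0, 0.5]]
-0.005 [[0.5, 0.05, -0.0, -0.0, -0.0, -0.5, 0.5], [1.0, 0.1, 0.0, -0.0, -0.0, -1.1, 0.5], [1.51, 0.14, 0.0, -0.0, -0.0, -1.7, 0.5], [2.01, 0.13, 0.0, -0.0, -0.0, -1.7, 0.5], [2.51, 0.11, 0.0, -0.0, -0.0, -1.7, 0.5]]
```

>>> apply_moves([
  [0.15, 0, 0.1, 0, 0, -0.3, 0.5],
  [0.45, 0, 0.1, 0, 0, -0.7, 0.5],
  [0.85, 0.05, 0.1, 0, 0, -1.1, 0.5],
  [1.35, 0.1, 0.1, 0, 0, -1.7, 0.5],
  [1.9, 0.1, 0.1, 0, 0, -2.3, 0.5],
])

```text
time: 4.8
position: [0.5518, -0.2773, 0.0502]
tool_rot: [0.722, 0.692, 0.0, 0.004]
ft_force: [0.7, 0.2, 0.2]
grip_width: 0.0435
```

>>> apply_moves([
  [0.5, 0.05, 0, 0, 0, -0.6, 0.5],
  [1.0, 0.1, 0, 0, 0, -1.2, 0.5],
  [1.5, 0.15, 0, 0, 0, -1.8, 0.5],
  [2.0, 0.2, 0, 0, 0, -2.4, 0.5],
  [2.5, 0.2, 0, 0, 0, -3.0, 0.5],
])

```text
time: 5.22
position: [0.555, -0.2524, 0.0502]
tool_rot: [0.704, 0.71, 0.0, 0.004]
ft_force: [0.1, 0.2, 1.0]
grip_width: 0.044
```

>>> apply_moves([
  [0.5, 0.05, 0, 0, 0, -0.6, 0.5],
  [1.0, 0.1, 0, 0, 0, -1.2, 0.5],
  [1.5, 0.15, 0, 0, 0, -1.8, 0.5],
  [2.0, 0.2, 0, 0, 0, -2.4, 0.5],
  [2.5, 0.2, 0, 0, 0, -3.0, 0.5],
])

```text
time: 5.63
position: [0.5567, -0.2275, 0.05]
tool_rot: [0.685, 0.728, 0.0, 0.004]
ft_force: [-0.4, -0.3, -0.8]
grip_width: 0.0435
```

>>> apply_moves([
  [0.5, 0.05, 0, 0, 0, -0.6, 0.5],
  [1.0, 0.1, 0, 0, 0, -1.2, 0.5],
  [1.5, 0.15, 0, 0, 0, -1.8, 0.5],
  [2.0, 0.2, 0, 0, 0, -2.4, 0.5],
  [2.5, 0.2, 0, 0, 0, -3.0, 0.5],
])

```text
time: 6.05
position: [0.5571, -0.2023, 0.0498]
tool_rot: [0.666, 0.746, 0.0, 0.004]
ft_force: [0.6, -0.9, 0.7]
grip_width: 0.0427
```

>>> apply_moves([
  [0.5, 0.05, 0, 0, 0, -0.5, 0.5],
  [1.0, 0.1, 0, 0, 0, -1.1, 0.5],
  [1.5, 0.15, 0, 0, 0, -1.7, 0.5],
  [2.0, 0.15, 0, 0, 0, -1.7, 0.5],
  [2.5, 0.1, 0, 0, 0, -1.7, 0.5],
])

```text
time: 6.47
position: [0.557, -0.1808, 0.0507]
tool_rot: [0.654, 0.756, -0.001, 0.008]
ft_force: [-3.9, -17.1, 6.9]
grip_width: 0.0438
```

```bash
python3 - <<'E'
from plan import *
p,r=now(); print(p,rel(p,r,*goal(-.004)).round(2))
X=-.004+np.cumsum([.005]*25)
plan(p,r,X,[0]*99)
E
```

```text
[ 0.55701645 -0.1807576   0.05072307] [ 0.46 -0.06  0.06  0.52  0.8   0.03]
0.021 [[0.96, -0.06, -0.04, 0.5, 0.8, 0.0, 0.5], [1.46, -0.06, -0.14, 0.5, 0.8, 0.0, 0.5], [1.96, -0.06, -0.24, 0.5, 0.8, 0.0, 0.5], [2.46, -0.06, -0.34, 0.5, 0.8, 0.0, 0.5], [2.96, -0.06, -0.44, 0.5, 0.8, 0.0, 0.5]]
0.046 [[0.5, 0.0, -0.09, 0.0, -0.0, 0.0, 0.5], [1.0, 0.0, -0.18, 0.0, -0.0, 0.0, 0.5], [1.5, 0.0, -0.28, 0.0, -0.0, 0.0, 0.5], [2.0, 0.0, -0.37, 0.0, -0.0, 0.0, 0.5], [2.5, 0.0, -0.46, 0.0, -0.0, 0.0, 0.5]]
0.071 [[0.51, 0.0, -0.09, 0.0, -0.0, 0.0, 0.5], [1.01, 0.0, -0.19, 0.0, -0.0, 0.0, 0.5], [1.51, 0.0, -0.28, 0.0, -0.0, 0.0, 0.5], [2.01, 0.0, -0.37, 0.0, -0.0, 0.0, 0.5], [2.51, 0.0, -0.46, 0.0, -0.0, 0.0, 0.5]]
0.096 [[0.5, 0.0, -0.1, 0.0, -0.0, 0.0, 0.5], [1.0, 0.0, -0.19, 0.0, -0.0, 0.0, 0.5], [1.51, 0.0, -0.28, 0.0, -0.0, 0.1, 0.5], [2.01, -0.01, -0.38, 0.0, -0.0, 0.2, 0.5], [2.51, -0.02, -0.47, 0.0, -0.0, 0.4, 0.5]]
0.121 [[0.5, -0.02, -0.09, 0.0, -0.0, 0.1, 0.5], [1.0, -0.03, -0.18, 0.0, -0.0, 0.3, 0.5], [1.5, -0.04, -0.28, 0.0, -0.0, 0.4, 0.5], [2.0, -0.05, -0.37, 0.0, -0.0, 0.6, 0.5], [2.51, -0.06, -0.46, 0.0, -0.0, 0.7, 0.5]]
```

```bash
python3 - <<'E'
from plan import *
import cv2
a=robot.camera("wrist")[:300,:,::-1];b=robot.camera("top")[200:360,230:470,::-1]
c=np.zeros((600,640,3),np.uint8);c[:300]=a;c[300:,:450]=cv2.resize(b,(450,300),interpolation=2)
cv2.imwrite("pics/w3.png",c);cv2.imwrite("pics/top3.png",robot.camera("top")[:,:,::-1]);cv2.imwrite("pics/scene3.png",robot.camera("scene")[:,:,::-1])
print(robot.get_obs()["ft_force"],now()[0])
E
```

```text
[-1.64447495 -8.72041572  3.32780422] [ 0.55681753 -0.18093944  0.05092196]
```

View pics/w3.png

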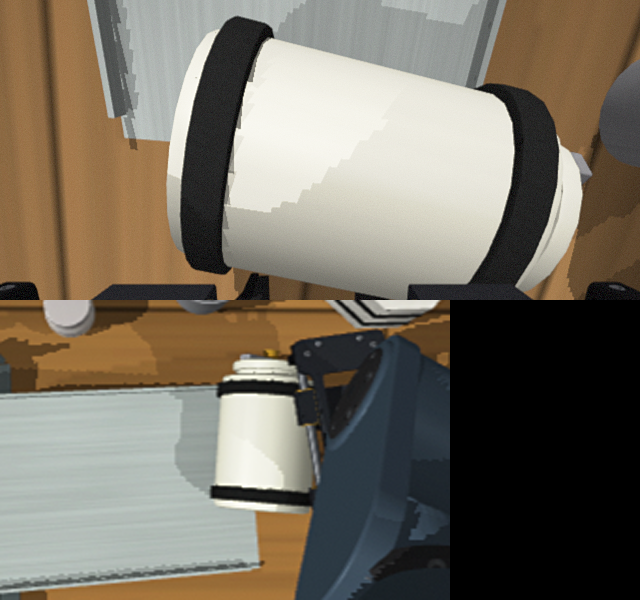

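```bash
python3 - <<'E'
from h import *
import cv2
b=cv2.imread("pics/top3.png")[225:325,320:410]
s=cv2.imread("pics/scene3.png")[140:260,190:340]
c=np.zeros((600,800,3),np.uint8);c[:500,:450]=cv2.resize(b,None,fx=5,fy=5,interpolation=2);c[:280,450:]=cv2.resize(s,(350,280),interpolation=2)
cv2.imwrite("pics/c3.png",c)
E
```

```text
(no output)
```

View pics/c3.png

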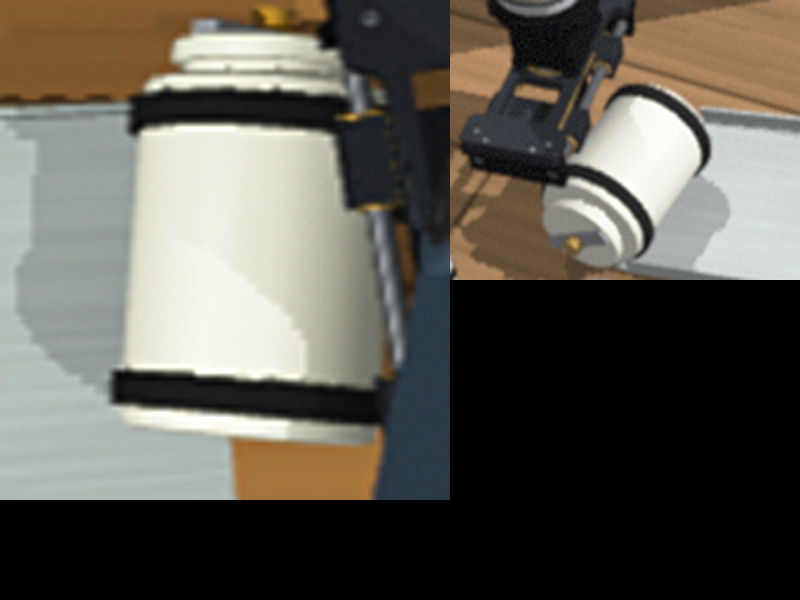

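```bash
python3 - <<'E'
from h import *
J=ray("top",np.array([[266,121],[247,396]])/5+[320,225],.05)
f=lambda w:R.from_euler('z',-MA).apply(w*[1,1,0]-[MX,MY,0])
ml=f(J);d=ml[1]-ml[0];print(J,ml,ml.mean(0),np.degrees(np.arctan2(-d[0],d[1])),np.linalg.norm(d))
p,r=now();print("tcp mill",f(p[None]), "yaw",np.degrees(np.arctan2(*r.apply([1,0,0])[1::-1])-MA))
E
```

```text
[[ 0.61080816 -0.12676027  0.05      ]
 [ 0.51664071 -0.11854426  0.05      ]] [[-0.01141784 -0.07452454  0.        ]
 [ 0.0028884   0.01891177  0.        ]] [-0.00426472 -0.02780638  0.        ] -8.705075955913891 0.09452519450644421
tcp mill [[-0.06198119 -0.01713362  0.        ]] yaw 4.458209440677308
```

>>> apply_moves([
  [-0.15, 0, 0, 0, 0, 0, 0.5],
  [-0.3, 0, 0, 0, 0, 0, 0.5],
  [-0.45, 0, 0, 0, 0, 0, 0.5],
  [-0.55, 0, 0, 0, 0, 0, 0.5],
  [-0.65, 0, 0, 0, 0, 0, 0.5],
])

```text
time: 7.08
position: [0.5558, -0.1838, 0.0495]
tool_rot: [0.655, 0.756, -0.0, 0.004]
ft_force: [-0.1, -0.2, 0.2]
grip_width: 0.0434
```

>>> apply_moves([
  [-0.1, 0, 0, 0, 0, 0, 0.5],
  [-0.2, 0, 0, 0, 0, 0, 0.5],
  [-0.3, 0, 0, 0, 0, 0, 0.5],
  [-0.4, 0, 0, 0, 0, 0, 0.5],
  [-0.5, 0, 0, 0, 0, 0, 0.5],
])

```text
time: 7.5
position: [0.5568, -0.1891, 0.0497]
tool_rot: [0.655, 0.756, -0.0, 0.004]
ft_force: [-0.2, 0.7, -0.7]
grip_width: 0.0433
```

>>> apply_moves([
  [-0.1, 0, 0, 0, 0, 0, 0.5],
  [-0.2, 0, 0, 0, 0, 0, 0.5],
  [-0.3, 0, 0, 0, 0, 0, 0.5],
  [-0.4, 0, 0, 0, 0, 0, 0.5],
  [-0.5, 0, 0, 0, 0, 0, 0.5],
])

```text
time: 7.92
position: [0.5576, -0.1943, 0.0498]
tool_rot: [0.655, 0.756, -0.0, 0.004]
ft_force: [-0.2, 0.5, -0.1]
grip_width: 0.0436
```

```bash
cat >>h.py <<'E'
import cv2
def tomill(w): return R.from_euler('z',-MA).apply(np.atleast_2d(w)*[1,1,0]-[MX,MY,0])
def tyres(name="top",f=None):
    b=cv2.imread(f) if f else robot.camera("top")[:,:,::-1].copy()
    if f is None: cv2.imwrite("pics/%s.png"%name,b)
    return b
E
python3 - <<'E'
from h import *
b=tyres("top4")[225:325,320:410]
w=robot.camera("wrist")[:300,:,::-1]
c=np.zeros((500,800,3),np.uint8);c[:,:450]=cv2.resize(b,None,fx=5,fy=5,interpolation=2);c[:164,450:]=cv2.resize(w,(350,164))
cv2.imwrite("pics/c4.png",c); print(robot.get_obs()["ft_force"],robot.get_obs()["q"],tomill(now()[0]))
B=ray("top",[[342,178]],.085);print("beaker",tomill(B))
E
```

```text
[ 0.21564656 -0.30703681  0.05482977] [-0.52368475  0.7508576   1.65994146 -0.00268452  0.72202269 -0.66396519] [[-0.07551064 -0.01710604  0.        ]]
beaker [[ 0.03752252 -0.19472594  0.        ]]
```

View pics/c4.png

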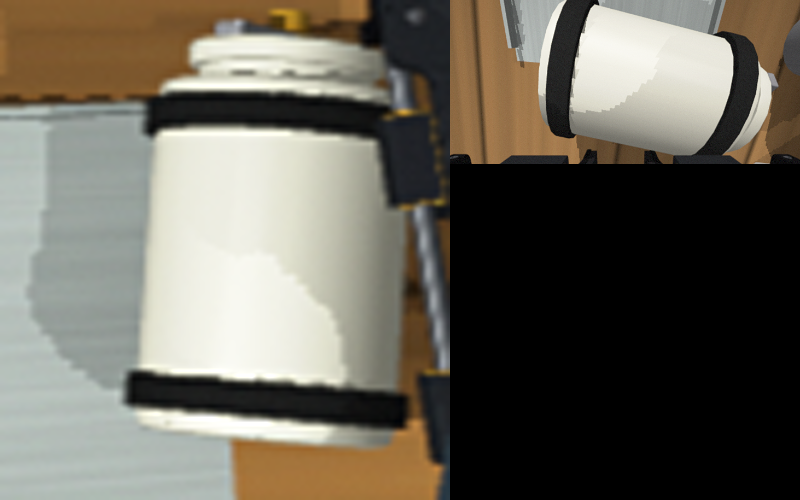

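>>> apply_moves([
  [-0.1, 0, 0, 0, 0, 0, 0.5],
  [-0.2, 0, 0, 0, 0, 0, 0.5],
  [-0.3, 0, 0, 0, 0, 0, 0.5],
  [-0.4, 0, 0, 0, 0, 0, 0.5],
  [-0.5, 0, 0, 0, 0, 0, 0.5],
])

```text
time: 8.43
position: [0.5583, -0.1993, 0.0498]
tool_rot: [0.655, 0.756, -0.0, 0.004]
ft_force: [0.1, -0.1, 0.7]
grip_width: 0.0435
```

>>> apply_moves([
  [-0.1, 0, 0, 0, 0, 0, 0.5],
  [-0.2, 0, 0, 0, 0, 0, 0.5],
  [-0.5, 0, 0, 0, 0, 0, 0.5],
  [-1, 0, 0, 0, 0, 0, 0.5],
  [-2, 0, 0, 0, 0, 0, 0.5],
])

```text
time: 8.85
position: [0.5609, -0.2186, 0.0499]
tool_rot: [0.655, 0.756, -0.0, 0.004]
ft_force: [-0.4, 0.4, 0.3]
grip_width: 0.0435
```

>>> apply_moves([
  [-2, 0, 0, 0, 0, 0, 0.7],
  [-2, 0, -3, 0, 0, 0, 1],
  [-2, 0, -7, 0, 0, 0, 1],
  [-2, 0, -11, 0, 0, 0, 1],
  [-2, 0, -13, 0, 0, 0, 1],
])

```text
time: 9.27
position: [0.5651, -0.2404, 0.1847]
tool_rot: [0.655, 0.755, 0.0, 0.008]
ft_force: [-0.3, -0.4, 0.5]
grip_width: 0.0688
```

```bash
python3 - <<'E'
from h import *
b=tyres("top5")[200:340,320:480]
w=robot.camera("wrist")[:,:,::-1]; print(robot.camera_params("wrist")); cv2.imwrite("pics/wr5.png",w)
c=np.zeros((600,800,3),np.uint8);c[:350,:400]=cv2.resize(b,None,fx=2.5,fy=2.5,interpolation=2);c[:300,400:]=cv2.resize(w,(400,300))
cv2.imwrite("pics/c5.png",c); print(now()[0],tomill(now()[0]))
E
```

```text
{'mtx': array([[347.12971639,   0.        , 311.70894508],
       [  0.        , 347.12971639, 237.81734139],
       [  0.        ,   0.        ,   1.        ]]), 'origin': array([ 0.5527574 , -0.16347338,  0.32617189]), 'rotation': array([0.98667588, 0.06985458, 0.01757612, 0.14588393])}
[ 0.5659348  -0.24065355  0.18512034] [[-0.12216091 -0.02235875  0.        ]]
```

View pics/c5.png

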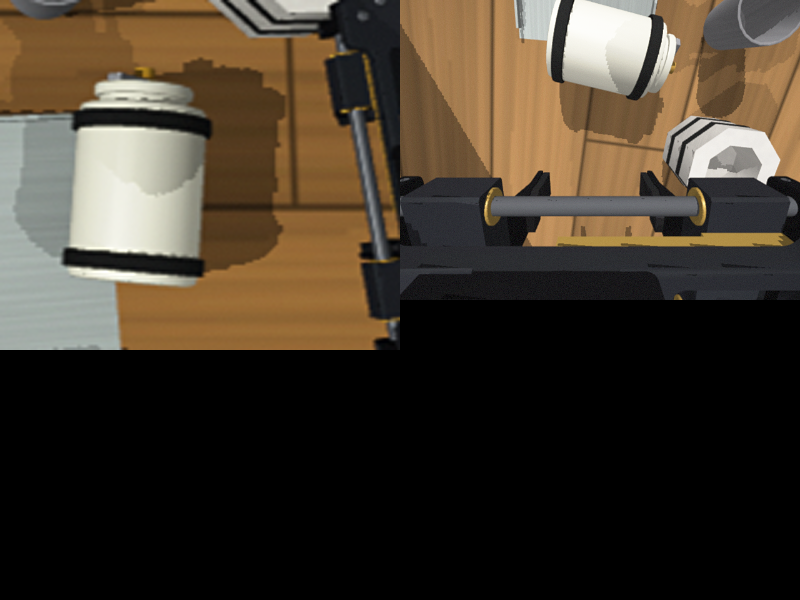

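```bash
cat >>h.py <<'E'
def jarpose(px,z=.05):
    ml=tomill(ray("top",px,z));d=ml[1]-ml[0]
    return ml.mean(0)[:2],np.degrees(np.arctan2(-d[0],d[1])),np.linalg.norm(d)
E
python3 - <<'E'
from h import *
c,y,l=jarpose(np.array([[141.5,124],[134,262]])/2.5+[320,200]);print(c,y,l)
# auto: white shell mask in top image
b=cv2.imread("pics/top5.png");h=cv2.cvtColor(b,cv2.COLOR_BGR2HSV)
h[:200]=0;h[:,:335]=0
print(b[280,372],b[225,375],b[300,350-8], h[280,372])
m=((h[...,2]>120)&(h[...,1]<60)).astype(np.uint8); m[:, :345]=0
for k in cv2.findContours(m,0,2)[0]:
    if cv2.contourArea(k)>300: print(cv2.contourArea(k),cv2.minAreaRect(k),cv2.boundingRect(k))
W=R.from_euler('z',MA).apply([*c,0])+[MX,MY,.120]
for th in(18,198):
    r=R.from_euler('z',MA+np.radians(y+th-90))*R.from_euler('x',np.pi)
    # tool y must be along mill angle y+th
    r=R.from_euler('z',MA+np.radians(y+th+90))*R.from_euler('x',np.pi)
    print(th,np.degrees(np.arctan2(*r.apply([0,1,0])[1::-1])-MA)%360,rel(*now(),W,r).round(2))
E
```

```text
[-0.01073583 -0.02653779] -7.924514296823974 0.09476150860118071
[224 236 236] [ 50  92 133] [139 144 134] [ 30  13 236]
773.0 ((371.5, 323.5), (53.0, 35.0), 0.0) (345, 306, 54, 36)
2577.0 ((371.765380859375, 275.1678161621094), (57.39830017089844, 50.67597961425781), 4.236394882202148) (345, 248, 56, 55)
323.5 ((374.1570129394531, 236.3758087158203), (44.01117706298828, 14.379889488220215), 1.4688007831573486) (352, 229, 45, 16)
18 10.07548570317603 [ 1.117e+01  1.190e+00  6.370e+00 -7.000e-02  1.260e+00 -9.565e+01]
198 190.07548570317604 [1.117e+01 1.190e+00 6.370e+00 1.230e+00 7.000e-02 8.434e+01]
```

>>> apply_moves([
  [2, 0.2, 0, 0, 0, 7, 1],
  [4, 0.4, 0, 0, 0, 14, 1],
  [6, 0.6, 0, 0, 0, 21, 1],
  [8, 0.8, 0, 0, 0, 28, 1],
  [10, 1.0, 0, 0, 0, 35, 1],
])

```text
time: 9.78
position: [0.558, -0.1371, 0.1781]
tool_rot: [0.854, 0.521, 0.001, 0.003]
ft_force: [0.0, 0.5, -0.8]
grip_width: 0.0867
```

>>> apply_moves([
  [0, 0, 0, 0, 0, 7, 1],
  [0, 0, 0, 0, 0, 14, 1],
  [0, 0, 0, 0, 0, 21, 1],
  [0, 0, 0, 0, 0, 28, 1],
  [0, 0, 0, 0, 0, 35, 1],
])

```text
time: 10.2
position: [0.5582, -0.1377, 0.178]
tool_rot: [0.971, 0.24, 0.001, 0.003]
ft_force: [-0.1, 0.4, 0.3]
grip_width: 0.0867
```

>>> apply_moves([
  [0, 0, 0, 0, 0, 7, 1],
  [0, 0, 0, 0, 0, 14, 1],
  [0, 0, 0, 0, 0, 14, 1],
  [0, 0, 0, 0, 0, 14, 1],
])

```text
time: 10.53
position: [0.5583, -0.1378, 0.1784]
tool_rot: [0.992, 0.125, 0.002, 0.003]
ft_force: [-0.1, -0.2, 0.2]
grip_width: 0.087
```

```bash
cat >>h.py <<'E'
def strad(c,y,th,z):
    return R.from_euler('z',MA).apply([*c,0])+[MX,MY,z], R.from_euler('z',MA+np.radians(y+th-90))*R.from_euler('x',np.pi)*R.from_euler('z',np.pi) if False else R.from_euler('z',MA+np.radians(y+th-90))*R.from_euler('x',np.pi)
E
python3 - <<'E'
from h import *
W=R.from_euler('z',MA).apply([-.0107,-.0265,0])+[MX,MY,.094]
r=R.from_euler('z',MA+np.radians(-8+198+90))*R.from_euler('x',np.pi)
print(now()[0],rel(*now(),W,r).round(2),robot.get_obs()["q"][5])
E
```

```text
[ 0.55829927 -0.13781286  0.17839613] [ 0.63 -0.78  8.44  0.35 -0.19  0.61] 0.8876448665371136
```

>>> apply_moves([
  [0.3, -0.4, 0.5, 0.3, -0.2, 0.6, 1],
  [0.6, -0.8, 1, 0.3, -0.2, 0.6, 1],
  [0.6, -0.8, 3.5, 0.3, -0.2, 0.6, 1],
  [0.6, -0.8, 5.5, 0.3, -0.2, 0.6, 1],
  [0.6, -0.8, 6, 0.3, -0.2, 0.6, 1],
])

```text
time: 10.95
position: [0.5611, -0.1273, 0.1161]
tool_rot: [0.993, 0.119, -0.002, -0.001]
ft_force: [-0.8, -0.8, 0.1]
grip_width: 0.0868
```

```bash
python3 - <<'E'
from h import *
W=R.from_euler('z',MA).apply([-.0107,-.0265,0])+[MX,MY,.094]
r=R.from_euler('z',MA+np.radians(-8+198+90))*R.from_euler('x',np.pi)
print(now()[0],rel(*now(),W,r).round(2))
w=robot.camera("wrist")[:,:,::-1]; b=tyres("top6")[200:340,300:460]
s=robot.camera("scene")[130:250,180:330,::-1]
c=np.zeros((600,800,3),np.uint8);c[:350,:400]=cv2.resize(b,None,fx=2.5,fy=2.5,interpolation=2);c[:300,400:]=cv2.resize(w,(400,300));c[300:,400:775]=cv2.resize(s,(375,300))
cv2.imwrite("pics/c6.png",c)
E
```

```text
[ 0.56107208 -0.1273234   0.11609325] [ 0.14  0.22  2.21 -0.12  0.21 -0.07]
```

View pics/c6.png

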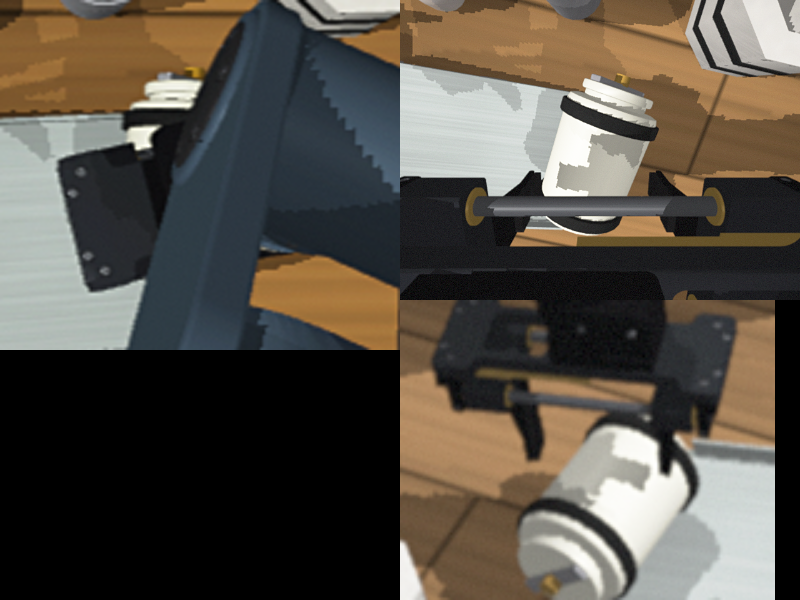

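>>> apply_moves([
  [0.1, 0.1, 0.6, 0, 0, 0, 1],
  [0.1, 0.1, 1.2, 0, 0, 0, 1],
  [0.1, 0.1, 1.8, 0, 0, 0, 1],
  [0.1, 0.1, 2.2, 0, 0, 0, 1],
  [0.1, 0.1, 2.2, 0, 0, 0, 1],
])

```text
time: 11.52
position: [0.5637, -0.1293, 0.0966]
tool_rot: [0.993, 0.118, 0.0, 0.0]
ft_force: [-0.1, 0.8, -0.2]
grip_width: 0.0869
```

>>> apply_moves([
  [0, 0, 0, 0, 0, -1.5, 1],
  [0, 0, 0, 0, 0, -3, 1],
  [0, 0, 0, 0, 0, -4.5, 1],
  [0, 0, 0, 0, 0, -6, 1],
  [0, 0, 0, 0, 0, -7.5, 1],
])

```text
time: 11.93
position: [0.5644, -0.1295, 0.0976]
tool_rot: [0.983, 0.183, 0.001, 0.001]
ft_force: [0.6, 0.0, 0.3]
grip_width: 0.0872
```

>>> apply_moves([
  [0, 0, 0, 0, 0, -1.5, 1],
  [0, 0, 0, 0, 0, -3, 1],
  [0, 0, 0, 0, 0, -4.5, 1],
  [0, 0, 0, 0, 0, -6, 1],
  [0, 0, 0, 0, 0, -7.5, 1],
])

```text
time: 12.35
position: [0.5645, -0.1295, 0.0977]
tool_rot: [0.969, 0.247, 0.001, 0.001]
ft_force: [0.5, 0.2, 0.4]
grip_width: 0.0871
```

```bash
python3 - <<'E'
from h import *
w=robot.camera("wrist")[:,:,::-1].copy(); cv2.imwrite("pics/wr7.png",w); P=robot.camera_params("wrist"); np.save("wr7.npy",P,allow_pickle=True)
h=cv2.cvtColor(w,cv2.COLOR_BGR2HSV)
blk=((h[...,2]<45)).astype(np.uint8); blk[255:]=0
n,l,st,ce=cv2.connectedComponentsWithStats(blk)
print([(s.tolist()) for s in st[1:] if s[4]>150])
m=(h[...,2]>150)&(h[...,1]<45)
for r in range(130,300,10):
    x=np.where(m[r,200:480])[0]+200; print(r,x[:1],x[-1:],len(x),end=' | ')
E
```

```text
[[564, 0, 76, 212, 2973], [520, 20, 73, 181, 1586], [280, 153, 153, 102, 1380]]
130 [200] [262] 63 | 140 [200] [368] 125 | 150 [200] [364] 143 | 160 [200] [379] 152 | 170 [200] [394] 157 | 180 [200] [408] 162 | 190 [200] [421] 173 | 200 [200] [431] 179 | 210 [200] [424] 163 | 220 [200] [406] 158 | 230 [200] [421] 172 | 240 [200] [430] 173 | 250 [200] [378] 179 | 260 [200] [395] 196 | 270 [200] [409] 201 | 280 [200] [397] 168 | 290 [226] [393] 168 |
```

```bash
cat >>h.py <<'E'
def wtyre(w,P,zs=.05):
    h=cv2.cvtColor(w,cv2.COLOR_BGR2HSV); b=(h[...,2]<45).astype(np.uint8); b[262:]=0; b[:,:230]=0; b[:,500:]=0
    n,l,st,ce=cv2.connectedComponentsWithStats(b); k=1+np.argmax(st[1:,4]); yy,xx=np.where(l==k)
    rt=cv2.minAreaRect(np.c_[xx,yy].astype(np.float32)); a=np.array([xx[xx<xx.min()+4].mean(),yy[xx<xx.min()+4].mean()]); c=np.array([xx[xx>xx.max()-4].mean(),yy[xx>xx.max()-4].mean()])
    K,o,r=P["mtx"],np.array(P["origin"]),R.from_quat(P["rotation"])
    d=r.apply(np.c_[[a,c],[1,1]]@np.linalg.inv(K).T); w=o+d*((zs-o[2])/d[:,2])[:,None]
    m=tomill(w)[:,:2]; v=m[0]-m[1]; v*=np.sign(v[0]); return rt,a,c,m,np.linalg.norm(v),np.degrees(np.arctan2(v[1],v[0]))
E
python3 - <<'E'
from h import *
print(wtyre(cv2.imread("pics/wr7.png"),robot.camera_params("wrist")))
w=cv2.imread("pics/wr7.png");h=cv2.cvtColor(w,cv2.COLOR_BGR2HSV); 
for r in range(150,256,6):
    x=np.where(h[r,230:500,2]<45)[0]+230; print(r,x[:1],x[-1:],len(x),end=' | ')
E
```

```text
(((353.3489990234375, 213.1873779296875), (173.0995635986328, 31.536409378051758), 34.47221755981445), array([281.79166667, 169.29166667]), array([429.96, 250.6 ]), array([[ 0.02884981, -0.07535151],
       [-0.06694099, -0.06921872]]), np.float64(0.09598691836533461), np.float64(-3.6632387431349924))
150 [] [] 0 | 156 [288] [295] 7 | 162 [284] [300] 7 | 168 [281] [307] 5 | 174 [282] [315] 7 | 180 [289] [323] 5 | 186 [313] [332] 5 | 192 [300] [339] 5 | 198 [307] [348] 10 | 204 [314] [357] 8 | 210 [322] [365] 6 | 216 [330] [375] 8 | 222 [339] [383] 10 | 228 [347] [393] 15 | 234 [357] [402] 28 | 240 [365] [413] 39 | 246 [375] [429] 49 | 252 [384] [431] 46 |
```

>>> apply_moves([
  [0, 0, 0, 0, 0, -1.5, 1],
  [0, 0, 0, 0, 0, -3, 1],
  [0, 0, 0, 0, 0, -4.5, 1],
  [0, 0, 0, 0, 0, -6, 1],
  [0, 0, 0, 0, 0, -7.5, 1],
])

```text
time: 12.82
position: [0.5645, -0.1301, 0.0982]
tool_rot: [0.951, 0.31, 0.001, 0.002]
ft_force: [-1.5, -1.0, 4.7]
grip_width: 0.0871
```

>>> apply_moves([
  [0, 0, 0, 0, 0, -1.5, 1],
  [0, 0, 0, 0, 0, -3, 1],
  [0, 0, 0, 0, 0, -3, 1],
])

```text
time: 13.07
position: [0.5646, -0.1305, 0.0985]
tool_rot: [0.942, 0.334, 0.001, 0.002]
ft_force: [-2.6, -1.5, 5.4]
grip_width: 0.0871
```

```bash
python3 - <<'E'
from h import *
P=robot.camera_params("wrist");w=robot.camera("wrist")[:,:,::-1].copy(); cv2.imwrite("pics/wr8.png",w)
r=wtyre(w,P); print(r); print(now()[0],robot.get_obs()["ft_force"])
E
```

```text
(((359.7991943359375, 216.14505004882812), (172.42758178710938, 29.84942054748535), 38.216949462890625), array([291.87878788, 168.33333333]), array([433.24, 258.04]), array([[ 0.03152564, -0.07092842],
       [-0.06469731, -0.076276  ]]), np.float64(0.09637143205672467), np.float64(3.1809334329823096))
[ 0.56457573 -0.1305285   0.0985756 ] [-1.39103372 -1.8881261   4.95366139]
```

>>> apply_moves([
  [0, 0, 0, 0, 0, -1, 1],
  [0, 0, 0, 0, 0, -2, 1],
  [0, 0, 0, 0, 0, -2.5, 1],
  [0, 0, 0, 0, 0, -2.5, 1],
])

```text
time: 13.45
position: [0.5646, -0.1309, 0.0988]
tool_rot: [0.935, 0.355, 0.001, 0.002]
ft_force: [-2.0, -2.4, 5.7]
grip_width: 0.0871
```

>>> apply_moves([
  [0, 0, 0, 0, 0, 2, 1],
  [0, 0, 0, 0, 0, 4, 1],
  [0, 0, 0, 0, 0, 5, 1],
  [0, 0, -1, 0, 0, 5, 1],
])

```text
time: 13.78
position: [0.5632, -0.1291, 0.1065]
tool_rot: [0.95, 0.313, -0.001, -0.0]
ft_force: [0.7, 0.4, 0.6]
grip_width: 0.087
```

>>> apply_moves([
  [0, 0, -2, 0, 0, 0, 1],
  [0, 0, -5, 0, 0, 0, 1],
  [0, 0, -9, 0, 0, 0, 1],
  [0, 0, -9, 0, 0, 0, 1],
])

```text
time: 14.12
position: [0.5681, -0.1306, 0.2048]
tool_rot: [0.949, 0.314, 0.006, 0.005]
ft_force: [0.7, -1.0, 1.0]
grip_width: 0.0867
```

```bash
cat >>h.py <<'E'
def two(w,P,zs=.05,vmax=45):
    "all dark blobs in the wrist picture -> tyre chord ends in mill frame"
    h=cv2.cvtColor(w,cv2.COLOR_BGR2HSV); b=(h[...,2]<vmax).astype(np.uint8); b[262:]=0
    n,l,st,ce=cv2.connectedComponentsWithStats(b); K,o,r=P["mtx"],np.array(P["origin"]),R.from_quat(P["rotation"])
    for k in range(1,n):
        if st[k,4]<300: continue
        yy,xx=np.where(l==k); e=[[xx[s].mean(),yy[s].mean()] for s in (xx<xx.min()+4,xx>xx.max()-4)]
        d=r.apply(np.c_[e,[1,1]]@np.linalg.inv(K).T); q=tomill(o+d*((zs-o[2])/d[:,2])[:,None])[:,:2]; v=q[0]-q[1]; v*=np.sign(v[0])
        print(st[k,4],np.round(e,0).tolist(),"ctr",q.mean(0).round(4),"len",np.linalg.norm(v).round(4),"yaw",np.degrees(np.arctan2(v[1],v[0])).round(1))
E
python3 - <<'E'
from h import *
P=robot.camera_params("wrist");w=robot.camera("wrist")[:,:,::-1].copy(); cv2.imwrite("pics/wr9.png",w); tyres("top9")
two(w,P); print(now()[0],robot.get_obs()["ft_force"])
E
```

```text
2180 [[2.0, 64.0], [41.0, 3.0]] ctr [ 0.2536 -0.041 ] len 0.0565 yaw 79.9
584 [[476.0, 157.0], [514.0, 137.0]] ctr [-0.1047 -0.1745] len 0.0337 yaw 61.3
362 [[457.0, 154.0], [490.0, 165.0]] ctr [-0.0963 -0.1567] len 0.0303 yaw 15.7
577 [[325.0, 177.0], [382.0, 214.0]] ctr [-0.0292 -0.0768] len 0.0597 yaw 0.4
[ 0.5649767  -0.12952031  0.1998186 ] [-0.31324644 -0.01551374 -0.26179918]
```

```bash
python3 - <<'E'
from h import *
P=robot.camera_params("wrist");w=cv2.imread("pics/wr9.png")
for v in(55,65,75): print(v);two(w,P,vmax=v)
E
```

```text
55
2454 [[2.0, 57.0], [41.0, 3.0]] ctr [ 0.2533 -0.0397] len 0.0518 yaw 76.9
669 [[476.0, 157.0], [515.0, 140.0]] ctr [-0.1007 -0.1679] len 0.0328 yaw 56.8
427 [[457.0, 154.0], [490.0, 170.0]] ctr [-0.0928 -0.1499] len 0.0317 yaw 9.0
1535 [[289.0, 163.0], [383.0, 214.0]] ctr [-0.0105 -0.07  ] len 0.0909 yaw 4.6
65
2471 [[2.0, 57.0], [41.0, 3.0]] ctr [ 0.2533 -0.0399] len 0.0516 yaw 76.6
709 [[476.0, 157.0], [516.0, 148.0]] ctr [-0.1034 -0.1657] len 0.0328 yaw 44.9
469 [[457.0, 155.0], [492.0, 189.0]] ctr [-0.099 -0.144] len 0.0435 yaw -7.8
1594 [[289.0, 163.0], [383.0, 214.0]] ctr [-0.0105 -0.07  ] len 0.091 yaw 4.6
75
2493 [[2.0, 57.0], [41.0, 3.0]] ctr [ 0.2533 -0.0399] len 0.0514 yaw 76.5
750 [[476.0, 157.0], [517.0, 163.0]] ctr [-0.1078 -0.1613] len 0.0351 yaw 24.4
500 [[457.0, 154.0], [492.0, 192.0]] ctr [-0.0998 -0.1432] len 0.0455 yaw -9.7
1624 [[289.0, 163.0], [383.0, 214.0]] ctr [-0.0105 -0.07  ] len 0.091 yaw 4.7
```

```bash
python3 - <<'E'
from h import *
t=hand(-.017,-.025,np.radians(5),.045,.15); print(rel(*now(),*t).round(2))
E
```

```text
[-5.220e+00  9.000e+00  2.200e-01  3.900e-01  5.000e-02 -6.212e+01]
```

>>> apply_moves([
  [-1, 1.8, 0, 0, 0, -7, 1],
  [-2.1, 3.6, 0, 0, 0, -14, 1],
  [-3.1, 5.4, 0, 0, 0, -21, 1],
  [-4.2, 7.2, 0, 0, 0, -28, 0.7],
  [-5.2, 9.0, 0, 0, 0, -35, 0.5],
])

```text
time: 14.63
position: [0.5747, -0.2327, 0.1959]
tool_rot: [0.809, 0.587, -0.001, -0.001]
ft_force: [0.6, 0.5, -1.0]
grip_width: 0.0799
```

>>> apply_moves([
  [0, 0, 0, 0, 0, -7, 0.5],
  [0, 0, 0, 0, 0, -14, 0.5],
  [0, 0, 0, 0, 0, -21, 0.5],
  [0, 0, 0, 0, 0, -27, 0.5],
  [0, 0, 0, 0, 0, -27, 0.5],
])

```text
time: 15.05
position: [0.5747, -0.2319, 0.1958]
tool_rot: [0.652, 0.759, -0.0, -0.001]
ft_force: [-0.6, -0.1, -0.3]
grip_width: 0.0487
```

```bash
python3 - <<'E'
from h import *
P=robot.camera_params("wrist");w=robot.camera("wrist")[:,:,::-1].copy(); cv2.imwrite("pics/wr10.png",w); t=tyres("top10")
two(w,P,vmax=55); t=hand(-.017,-.025,np.radians(5),.045,.15); print(rel(*now(),*t).round(2))
# top view tyres
t=cv2.imread("pics/top10.png");h=cv2.cvtColor(t,cv2.COLOR_BGR2HSV);b=(h[...,2]<50).astype(np.uint8);b[:225]=0;b[330:]=0;b[:,:330]=0;b[:,430:]=0
n,l,st,ce=cv2.connectedComponentsWithStats(b)
for k in range(1,n):
    if st[k,4]>60:
        yy,xx=np.where(l==k);print(st[k].tolist(),[(xx[s].mean().round(1),yy[s].mean().round(1)) for s in(xx<xx.min()+3,xx>xx.max()-3)])
E
```

```text
2195 [[241.0, 100.0], [265.0, 41.0]] ctr [0.0067 0.024 ] len 0.0459 yaw -21.2
2176 [[363.0, 168.0], [398.0, 72.0]] ctr [-0.0212 -0.0772] len 0.0756 yaw -13.2
315 [[420.0, 255.0], [478.0, 202.0]] ctr [-0.1026 -0.1483] len 0.0652 yaw -38.4
450 [[436.0, 256.0], [534.0, 215.0]] ctr [-0.1055 -0.18  ] len 0.0874 yaw -60.1
[-0.11  0.14 -0.17 -0.04 -0.02 -0.31]
[348, 243, 56, 13, 352] [(np.float64(349.4), np.float64(251.2)), (np.float64(401.9), np.float64(247.3))]
[353, 299, 56, 11, 356] [(np.float64(354.0), np.float64(306.0)), (np.float64(407.0), np.float64(302.7))]
```

```bash
python3 - <<'E'
from plan import *
print(jarpose(np.array([[375.9,249.3],[381,304.3]])))
a,b=[np.array(x) for x in([349.4,251.2],[401.9,247.3])]
c,y,l=jarpose(np.array([[375.9,249.3],[381,304.3]]))
print(rel(*now(),*hand(*c,np.radians(y),.045,.002)).round(2))
E
```

```text
(array([-0.01651113, -0.0268396 ]), np.float64(0.5045563344521633), np.float64(0.09444753558504007))
[-5.000e-02 -4.300e-01  1.463e+01 -4.000e-02 -1.000e-02  4.190e+00]
```

```bash
python3 - <<'E'
from h import *
print(tomill([0.5646,-0.1309,0]))
W=R.from_euler('z',MA).apply([-.0165,-.0268,0])+[MX,MY,.130]
r=R.from_euler('z',MA+np.radians(.5+202+90))*R.from_euler('x',np.pi)
print(rel(*now(),W,r).round(2))
E
```

```text
[[-0.01255187 -0.02814517  0.        ]]
[ 9.770e+00  2.800e-01  6.640e+00 -4.000e-02  1.000e-02  7.219e+01]
```

>>> apply_moves([
  [2, 0, 0, 0, 0, 7, 1],
  [4, 0, 0, 0, 0, 14, 1],
  [6, 0.1, 0, 0, 0, 21, 1],
  [8, 0.2, 0, 0, 0, 28, 1],
  [9.8, 0.3, 0, 0, 0, 35, 1],
])

```text
time: 15.57
position: [0.5636, -0.1338, 0.1969]
tool_rot: [0.852, 0.523, -0.0, 0.0]
ft_force: [-0.7, 0.6, -1.2]
grip_width: 0.0714
```

>>> apply_moves([
  [0, 0, 0.5, 0, 0, 7, 1],
  [0, 0, 1.5, 0, 0, 14, 1],
  [0, 0, 2.5, 0, 0, 21, 1],
  [0, 0, 4, 0, 0, 28, 1],
  [0, 0, 5.5, 0, 0, 35, 1],
])

```text
time: 15.98
position: [0.5644, -0.135, 0.1419]
tool_rot: [0.97, 0.243, 0.001, 0.001]
ft_force: [-0.2, -0.1, -0.2]
grip_width: 0.0864
```

>>> apply_moves([
  [0, 0, 1, 0, 0, 2, 1],
  [0, 0, 1, 0, 0, 2, 1],
])

```text
time: 16.15
position: [0.5626, -0.1344, 0.1299]
tool_rot: [0.974, 0.229, -0.002, -0.001]
ft_force: [-0.8, 0.1, -0.4]
grip_width: 0.0867
```

```bash
python3 - <<'E'
from h import *
W=R.from_euler('z',MA).apply([-.0165,-.0268,0])+[MX,MY,.096]
r=R.from_euler('z',MA+np.radians(.5+202+90))*R.from_euler('x',np.pi)
print(now()[0],rel(*now(),W,r).round(2))
E
```

```text
[ 0.56259405 -0.13440706  0.12988982] [ 0.07  0.1   3.39 -0.14  0.16  0.21]
```

>>> apply_moves([
  [0, 0.1, 1.0, 0, 0, 0, 1],
  [0, 0.1, 2.0, 0, 0, 0, 1],
  [0, 0.1, 3, 0, 0, 0, 1],
  [0, 0.1, 3.4, 0, 0, -1.5, 1],
  [0, 0.1, 3.4, 0, 0, -4, 1],
])

```text
time: 16.57
position: [0.5643, -0.1358, 0.0969]
tool_rot: [0.964, 0.264, -0.0, 0.0]
ft_force: [0.5, -0.6, 0.4]
grip_width: 0.0869
```

>>> apply_moves([
  [0, 0, 0, 0, 0, -2, 1],
  [0, 0, 0, 0, 0, -4, 1],
  [0, 0, 0, 0, 0, -6, 1],
  [0, 0, 0, 0, 0, -8, 1],
  [0, 0, 0, 0, 0, -9.5, 1],
])

```text
time: 16.98
position: [0.565, -0.1363, 0.098]
tool_rot: [0.939, 0.343, 0.001, 0.001]
ft_force: [0.4, 0.3, 1.4]
grip_width: 0.0871
```

>>> apply_moves([
  [0, 0, 0, 0, 0, -1.5, 1],
  [0, 0, 0, 0, 0, -3, 1],
  [0, 0, 0, 0, 0, -4.5, 1],
  [0, 0, 0, 0, 0, -6, 1],
  [0, 0, 0, 0, 0, -7, 1],
])

```text
time: 17.4
position: [0.5651, -0.1371, 0.0987]
tool_rot: [0.917, 0.4, 0.001, 0.002]
ft_force: [-1.5, -1.9, 5.5]
grip_width: 0.0871
```

>>> apply_moves([
  [0, 0, 0, 0, 0, 2, 1],
  [0, 0, 0, 0, 0, 4, 1],
  [0, 0, 0, 0, 0, 5, 1],
  [0, 0, -2, 0, 0, 5, 1],
  [0, 0, -5, 0, 0, 5, 1],
])

```text
time: 17.82
position: [0.5624, -0.135, 0.1456]
tool_rot: [0.933, 0.359, -0.002, -0.002]
ft_force: [0.4, -0.3, 0.6]
grip_width: 0.0873
```

>>> apply_moves([
  [0, 0, -3, 0, 0, 0, 1],
  [0, 0, -5, 0, 0, -4, 1],
  [-0.5, 1, -5, 0, 0, -11, 1],
  [-1.5, 3, -5, 0, 0, -18, 1],
  [-3, 5, -5, 0, 0, -25, 1],
])

```text
time: 18.23
position: [0.5766, -0.1925, 0.1989]
tool_rot: [0.831, 0.556, 0.001, 0.001]
ft_force: [0.8, 0.4, 0.1]
grip_width: 0.0871
```

```bash
python3 - <<'E'
from h import *
t=hand(-.017,-.027,np.radians(5),.045,.15); print(rel(*now(),*t).round(2))
E
```

```text
[ -3.64   1.73   0.1    0.17   0.05 -31.15]
```

>>> apply_moves([
  [-1, 0.5, 0, 0, 0, -7, 0.7],
  [-2, 1, 0, 0, 0, -14, 0.5],
  [-3, 1.5, 0, 0, 0, -21, 0.5],
  [-3.6, 1.7, 0, 0, 0, -28, 0.5],
  [-3.6, 1.7, 0, 0, 0, -31, 0.5],
])

```text
time: 18.65
position: [0.5774, -0.2345, 0.1979]
tool_rot: [0.654, 0.756, -0.0, 0.001]
ft_force: [0.2, 0.2, 0.7]
grip_width: 0.0616
```

```bash
cat >>h.py <<'E'
def topjar(name,x0=330,x1=430):
    t=tyres(name);h=cv2.cvtColor(t,cv2.COLOR_BGR2HSV);b=(h[...,2]<50).astype(np.uint8);b[:225]=0;b[330:]=0;b[:,:x0]=0;b[:,x1:]=0
    n,l,st,ce=cv2.connectedComponentsWithStats(b);c=[]
    for k in range(1,n):
        if st[k,4]>60:
            yy,xx=np.where(l==k);e=np.array([(xx[s].mean(),yy[s].mean()) for s in(xx<xx.min()+3,xx>xx.max()-3)]);print(st[k].tolist(),e.round(1).tolist());c.append(e.mean(0))
    return c
E
python3 - <<'E'
from h import *
c=topjar("top11"); c,y,l=jarpose(np.array(c[:2])+[.4,0]);print(c,y,l)
print(rel(*now(),*hand(*c,np.radians(y),.03,.002)).round(2))
E
```

```text
[350, 241, 55, 17, 350] [[351.0, 253.5], [402.6, 244.9]]
[359, 296, 56, 16, 359] [[360.4, 307.6], [412.9, 299.6]]
[-0.02290955 -0.02705862] 5.419501840531042 0.09441406593957828
[ 1.    0.14 14.78  0.05  0.06 -0.86]
```

>>> apply_moves([
  [0, 0.1, 3.5, 0, 0, -0.5, 0.5],
  [0, 0.1, 7, 0, 0, -0.9, 0.5],
  [0, 0.1, 10.5, 0, 0, -0.9, 0.5],
  [0, 0.1, 13.5, 0, 0, -0.9, 0.5],
  [0, 0.1, 14.8, 0, 0, -0.9, 0.5],
])

```text
time: 19.12
position: [0.5762, -0.2312, 0.0461]
tool_rot: [0.65, 0.76, -0.0, -0.003]
ft_force: [-0.6, 0.2, -0.2]
grip_width: 0.0437
```

>>> apply_moves([
  [0.7, 0, 0, 0, 0, 0, 0.5],
  [1.4, 0, 0, 0, 0, 0, 0.5],
  [2, 0, 0, 0, 0, 0, 0.5],
  [2.5, 0, 0, 0, 0, 0, 0.5],
  [2.7, 0, 0, 0, 0, 0, 0.5],
])

```text
time: 19.53
position: [0.5755, -0.2057, 0.0525]
tool_rot: [0.649, 0.761, 0.0, 0.002]
ft_force: [0.3, -0.5, 0.5]
grip_width: 0.0435
```

```bash
python3 - <<'E'
from h import *
c=topjar("top12"); 
print(now()[0],rel(*now(),*hand(-.0229,-.0271,np.radians(5.4),0,.002)).round(2))
E
```

```text
[404, 225, 26, 56, 548] [[405.2, 225.4], [427.8, 243.8]]
[350, 236, 65, 22, 518] [[351.2, 253.3], [412.7, 246.4]]
[360, 281, 62, 31, 473] [[361.0, 307.8], [419.7, 287.7]]
[ 0.57534043 -0.20561507  0.05230536] [ 1.18 -0.08  0.23  0.2   0.18 -0.09]
```

>>> apply_moves([
  [0.25, -0.1, 0.1, 0, 0, 0, 0.5],
  [0.5, -0.1, 0.1, 0, 0, 0, 0.5],
  [0.7, -0.1, 0.1, 0, 0, 0, 0.5],
  [0.85, -0.1, 0.1, 0, 0, 0, 0.5],
  [1, -0.1, 0.1, 0, 0, 0, 0.5],
])

```text
time: 20.0
position: [0.5721, -0.1968, 0.0496]
tool_rot: [0.65, 0.76, 0.0, 0.001]
ft_force: [-1.0, -0.0, 0.3]
grip_width: 0.0434
```

>>> apply_moves([
  [0.12, 0, 0, 0, 0, 0, 0.5],
  [0.25, 0, 0, 0, 0, 0, 0.5],
  [0.4, 0, 0, 0, 0, 0, 0.5],
  [0.6, 0, 0, 0, 0, 0, 0.5],
  [0.8, 0, 0, 0, 0, 0, 0.5],
])

```text
time: 20.42
position: [0.571, -0.1888, 0.0495]
tool_rot: [0.65, 0.76, 0.0, 0.001]
ft_force: [0.1, -0.4, 0.3]
grip_width: 0.0433
```

>>> apply_moves([
  [0.25, 0, 0, 0, 0, 0, 0.5],
  [0.5, 0, 0, 0, 0, 0, 0.5],
  [0.75, 0, 0, 0, 0, 0, 0.5],
  [1.0, 0, 0, 0, 0, 0, 0.5],
  [1.25, 0, 0, 0, 0, 0, 0.5],
])

```text
time: 20.83
position: [0.569, -0.1764, 0.0495]
tool_rot: [0.65, 0.76, -0.0, 0.001]
ft_force: [0.3, -1.6, 0.5]
grip_width: 0.0436
```

```bash
cat >plan2.py <<'E'
from h import *
y0=np.radians(5.4)
def goal(X): return hand(X,-.0271+(X+.0229)*np.tan(y0),y0,0,.002)
E
python3 - <<'E'
from plan2 import *
for X in(-.006,-.003,.02): print(X,rel(*now(),*goal(X)).round(2))
E
```

```text
-0.006 [-0.11  0.09 -0.05  0.09  0.12 -0.14]
-0.003 [ 0.19  0.09 -0.07  0.09  0.12 -0.14]
0.02 [ 2.5   0.08 -0.5   0.09  0.12 -0.14]
```

>>> apply_moves([
  [0.3, 0.1, -0.05, 0, 0, 0, 0.5],
  [0.65, 0.1, -0.15, 0, 0, 0, 0.5],
  [1.05, 0.1, -0.22, 0, 0, 0, 0.5],
  [1.45, 0.1, -0.3, 0, 0, 0, 0.5],
  [1.85, 0.1, -0.38, 0, 0, 0, 0.5],
])

```text
time: 21.25
position: [0.5678, -0.1586, 0.0538]
tool_rot: [0.65, 0.76, 0.0, 0.002]
ft_force: [0.5, -3.5, 1.4]
grip_width: 0.0439
```

>>> apply_moves([
  [0.4, 0, -0.07, 0, 0, 0, 0.5],
  [0.8, 0, -0.15, 0, 0, 0, 0.5],
  [1.2, 0, -0.22, 0, 0, 0, 0.5],
  [1.6, 0, -0.3, 0, 0, 0, 0.5],
  [2.0, 0, -0.37, 0, 0, 0, 0.5],
])

```text
time: 21.67
position: [0.5639, -0.138, 0.057]
tool_rot: [0.65, 0.76, 0.0, 0.001]
ft_force: [1.5, -2.5, 1.4]
grip_width: 0.0436
```

```bash
python3 - <<'E'
from plan2 import *
for X in(.03,.035,.055): print(X,rel(*now(),*goal(X)).round(2))
print(topjar("top13",270,420))
E
```

```text
0.03 [-0.37 -0.02  0.07  0.09  0.1  -0.15]
0.035 [ 0.13 -0.02 -0.03  0.09  0.1  -0.15]
0.055 [ 2.14 -0.02 -0.4   0.09  0.1  -0.15]
[319, 225, 75, 43, 1054] [[320.1, 258.6], [391.5, 226.9]]
[393, 276, 27, 54, 691] [[394.4, 328.4], [418.0, 299.3]]
[328, 308, 33, 10, 195] [[329.2, 313.8], [358.7, 310.5]]
[array([355.80050505, 242.73232323]), array([406.20438596, 313.84912281]), array([343.92708333, 312.13958333])]
```

>>> apply_moves([
  [0.5, 0, -0.09, 0, 0, 0, 0.5],
  [1.0, 0, -0.18, 0, 0, 0, 0.5],
  [1.5, 0, -0.28, 0, 0, 0, 0.5],
  [2.0, 0, -0.37, 0, 0, 0, 0.5],
  [2.5, 0, -0.46, 0, 0, 0, 0.5],
])

```text
time: 22.13
position: [0.56, -0.1131, 0.0616]
tool_rot: [0.65, 0.76, 0.0, 0.001]
ft_force: [0.8, -3.3, 1.9]
grip_width: 0.0435
```

>>> apply_moves([
  [0.5, 0, -0.09, 0, 0, 0, 0.5],
  [1.0, 0, -0.18, 0, 0, 0, 0.5],
  [1.5, 0, -0.28, 0, 0, 0, 0.5],
  [2.0, 0, -0.37, 0, 0, 0, 0.5],
  [2.5, 0, -0.46, 0, 0, 0, 0.5],
])

```text
time: 22.55
position: [0.556, -0.0885, 0.0661]
tool_rot: [0.65, 0.76, 0.0, 0.001]
ft_force: [0.2, -2.9, 1.6]
grip_width: 0.0436
```

>>> apply_moves([
  [0.5, 0, -0.09, 0, 0, 0, 0.5],
  [1.0, 0, -0.18, 0, 0, 0, 0.5],
  [1.5, 0, -0.28, 0, 0, 0, 0.5],
  [2.0, 0, -0.37, 0, 0, 0, 0.5],
  [2.5, 0, -0.46, 0, 0, 0, 0.5],
])

```text
time: 22.97
position: [0.5521, -0.0638, 0.0707]
tool_rot: [0.65, 0.76, 0.0, 0.001]
ft_force: [0.0, -3.6, 1.1]
grip_width: 0.0434
```

```bash
python3 - <<'E'
from plan2 import *
for X in(.105,.11): print(X,rel(*now(),*goal(X)).round(2))
print(topjar("top14",230,400))
E
```

```text
0.105 [-0.35 -0.03  0.05  0.09  0.1  -0.16]
0.11 [ 0.15 -0.04 -0.05  0.09  0.1  -0.16]
[275, 225, 50, 54, 370] [[276.2, 264.8], [322.8, 225.8]]
[328, 225, 72, 46, 491] [[329.5, 252.1], [398.0, 250.0]]
[313, 283, 87, 47, 2699] [[314.3, 324.4], [398.0, 313.7]]
[284, 319, 11, 7, 61] [[285.0, 322.0], [292.7, 321.3]]
[array([299.49264706, 245.28676471]), array([363.75  , 251.0625]), array([356.14814815, 319.06540583]), array([288.83333333, 321.66666667])]
```

>>> apply_moves([
  [0.5, 0, -0.09, 0, 0, 0, 0.5],
  [1.0, 0, -0.18, 0, 0, 0, 0.5],
  [1.5, 0, -0.28, 0, 0, 0, 0.5],
  [2.0, 0, -0.37, 0, 0, 0, 0.5],
  [2.5, 0, -0.46, 0, 0, 0, 0.5],
])

```text
time: 23.43
position: [0.5483, -0.0391, 0.0753]
tool_rot: [0.65, 0.76, 0.0, 0.001]
ft_force: [0.6, -3.2, 2.0]
grip_width: 0.0438
```

>>> apply_moves([
  [0.5, 0, -0.09, 0, 0, 0, 0.5],
  [1.0, 0, -0.18, 0, 0, 0, 0.5],
  [1.5, 0, -0.28, 0, 0, 0, 0.5],
  [2.0, 0, -0.37, 0, 0, 0, 0.5],
  [2.5, 0, -0.46, 0, 0, 0, 0.5],
])

```text
time: 23.85
position: [0.5443, -0.0144, 0.0798]
tool_rot: [0.65, 0.76, -0.0, 0.001]
ft_force: [0.2, -4.1, 2.1]
grip_width: 0.0432
```

>>> apply_moves([
  [0.5, 0, -0.09, 0, 0, 0, 0.5],
  [1.0, 0, -0.18, 0, 0, 0, 0.5],
  [1.5, 0, -0.28, 0, 0, 0, 0.5],
  [2.0, 0, -0.37, 0, 0, 0, 0.5],
  [2.5, 0, -0.46, 0, 0, 0, 0.5],
])

```text
time: 24.27
position: [0.5404, 0.0103, 0.0843]
tool_rot: [0.65, 0.76, -0.0, 0.001]
ft_force: [0.9, -3.6, 1.2]
grip_width: 0.0436
```

>>> apply_moves([
  [0.5, 0, -0.09, 0, 0, 0, 0.5],
  [1.0, 0, -0.18, 0, 0, 0, 0.5],
  [1.5, 0, -0.28, 0, 0, 0, 0.5],
  [2.0, 0, -0.37, 0, 0, 0, 0.5],
  [2.5, 0, -0.46, 0, 0, 0, 0.5],
])

```text
time: 24.68
position: [0.5365, 0.035, 0.0889]
tool_rot: [0.65, 0.76, -0.0, 0.001]
ft_force: [0.2, -3.5, 1.5]
grip_width: 0.0433
```

```bash
python3 - <<'E'
from plan2 import *
for X in(.205,.21,.255): print(X,rel(*now(),*goal(X)).round(2))
e=ray("top",[[276.2,264.8],[285,321.8]],.072); m=tomill(e); print(m, m.mean(0)-.048*np.array([np.cos(y0),np.sin(y0),0]))
E
```

```text
0.205 [-0.31 -0.06  0.01  0.09  0.1  -0.15]
0.21 [ 0.19 -0.06 -0.08  0.09  0.1  -0.15]
0.255 [ 4.71 -0.07 -0.89  0.09  0.1  -0.15]
[[ 0.15644292 -0.0565428   0.        ]
 [ 0.14717787  0.03750328  0.        ]] [ 0.10402342 -0.01403696  0.        ]
```

>>> apply_moves([
  [0.45, 0, -0.08, 0, 0, 0, 0.5],
  [0.9, 0, -0.17, 0, 0, 0, 0.5],
  [1.35, 0, -0.25, 0, 0, 0, 0.5],
  [1.75, 0, -0.33, 0, 0, 0, 0.5],
  [2.15, 0, -0.4, 0, 0, 0, 0.5],
])

```text
time: 25.1
position: [0.5332, 0.0562, 0.0929]
tool_rot: [0.65, 0.76, -0.0, 0.001]
ft_force: [0.3, -3.0, 1.7]
grip_width: 0.0435
```

>>> apply_moves([
  [0.4, 0, -0.07, 0, 0, 0, 0.5],
  [0.8, 0, -0.15, 0, 0, 0, 0.5],
  [1.2, 0, -0.22, 0, 0, 0, 0.5],
  [1.6, 0, -0.3, 0, 0, 0, 0.5],
  [2.0, 0, -0.35, 0, 0, 0, 0.5],
])

```text
time: 25.52
position: [0.53, 0.0759, 0.0963]
tool_rot: [0.65, 0.76, 0.0, 0.001]
ft_force: [-0.3, -1.2, 0.7]
grip_width: 0.0438
```

>>> apply_moves([
  [0.35, 0, -0.04, 0, 0, 0, 0.5],
  [0.7, 0, -0.07, 0, 0, 0, 0.5],
  [1.05, 0, -0.1, 0, 0, 0, 0.5],
  [1.4, 0, -0.1, 0, 0, 0, 0.5],
  [1.75, 0, -0.1, 0, 0, 0, 0.5],
])

```text
time: 25.93
position: [0.5267, 0.0936, 0.097]
tool_rot: [0.65, 0.76, -0.0, 0.0]
ft_force: [0.3, -0.3, 0.3]
grip_width: 0.0437
```

```bash
python3 - <<'E'
from plan2 import *
for X in(.265,.27): print(X,rel(*now(),*goal(X)).round(2))
cv2.imwrite("pics/sc15.png",robot.camera("scene")[:,:,::-1]);tyres("top15");print(robot.get_obs()["ft_force"])
E
```

```text
0.265 [-0.22 -0.02 -0.1   0.02  0.05 -0.18]
0.27 [ 0.28 -0.02 -0.1   0.02  0.05 -0.18]
[-0.23371949  0.51974389  1.12857648]
```

>>> apply_moves([
  [0.3, 0, 0, 0, 0, 1, 0.5],
  [0.6, 0, 0, 0, 0, 2, 0.5],
  [0.9, 0, 0, 0, 0, 3, 0.5],
  [1.2, 0, 0, 0, 0, 4, 0.5],
  [1.4, 0, 0, 0, 0, 5, 0.5],
])

```text
time: 26.45
position: [0.5251, 0.107, 0.0972]
tool_rot: [0.683, 0.731, 0.0, 0.001]
ft_force: [0.8, -0.2, 0.1]
grip_width: 0.0433
```

>>> apply_moves([
  [-0.5, 0, 0, 0, 0, 0, 0.5],
  [-1.5, 0, 0, 0, 0, 0, 0.5],
  [-3, 0, -1, 0, 0, 0, 0.5],
  [-5, 0, -3, 0, 0, 0, 0.5],
  [-7, 0, -6, 0, 0, 0, 0.5],
])

```text
time: 26.87
position: [0.5281, 0.0357, 0.1558]
tool_rot: [0.682, 0.731, -0.002, -0.001]
ft_force: [0.8, -0.2, -0.2]
grip_width: 0.0435
```

>>> apply_moves([
  [-4, 0, -4, 0, 0, 0, 0.5],
  [-8, 0, -7, 0, 0, 0, 0.5],
  [-12, 0, -9, 0, 0, 0, 0.5],
  [-15, 0, -10, 0, 0, 0, 0.5],
  [-15, 0, -10, 0, 0, 0, 0.5],
])

```text
time: 27.28
position: [0.542, -0.1189, 0.2609]
tool_rot: [0.684, 0.73, 0.0, 0.006]
ft_force: [-0.3, 0.0, 0.5]
grip_width: 0.0435
```

```bash
python3 - <<'E'
from h import *
a=tyres("top16");s=robot.camera("scene")[:,:,::-1]; cv2.imwrite("pics/sc16.png",s)
c=np.zeros((600,800,3),np.uint8)
c[:300,:400]=cv2.resize(a,(400,300));c[:300,400:]=cv2.resize(s,(400,300))
c[300:,:400]=cv2.resize(a[220:400,110:350],(400,300),interpolation=2);c[300:,400:]=cv2.resize(s[150:330,350:590],(400,300),interpolation=2)
cv2.imwrite("pics/c16.png",c);print(robot.get_obs()["time"],robot.get_obs()["ft_force"])
E
```

```text
27.3833 [ 0.39810095 -0.15548596  0.20748494]
```

View pics/c16.png

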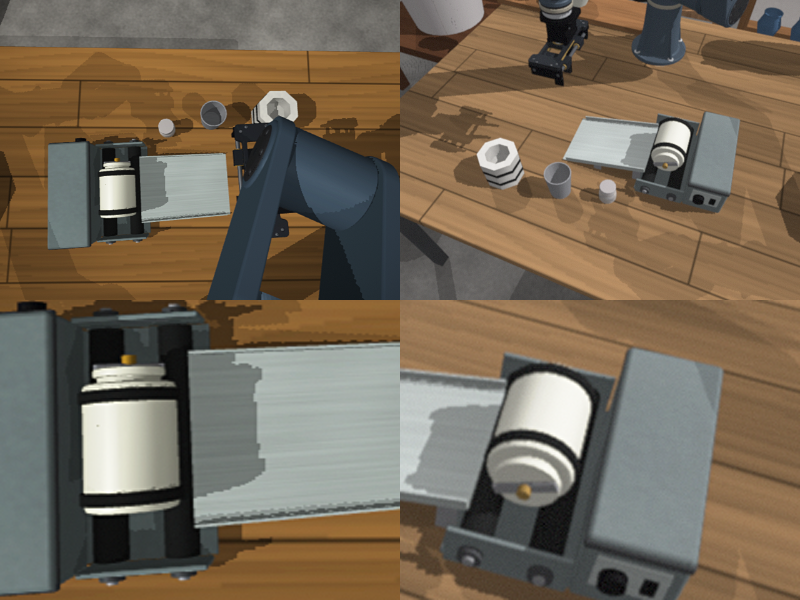

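>>> apply_moves([
  [0, 0, 0, 0, 0, 0, 0.5],
  [0, 0, 0, 0, 0, 0, 0.5],
  [0, 0, 0, 0, 0, 0, 0.5],
  [0, 0, 0, 0, 0, 0, 0.5],
  [0, 0, 0, 0, 0, 0, 0.5],
])

```text
time: 27.8
position: [0.5398, -0.1113, 0.2569]
tool_rot: [0.682, 0.732, -0.0, 0.0]
ft_force: [-0.1, 0.3, -0.2]
grip_width: 0.0434
```

```bash
python3 - <<'E'
from h import *
s=robot.camera("scene")[:,:,::-1]; print("diff",cv2.absdiff(s.copy(),cv2.imread("pics/sc16.png"))[160:310,380:590].max())
px=np.array([[128,394-300],[131.5,499-300]])/(5/3)+[110,220]
print(jarpose(px,.087), robot.get_obs()["time"])
a,b=cv2.imread("pics/top0.png"),cv2.imread("pics/top16.png")
for n,p,z in(("beaker",[[342,178]],.085),): pass
for n,(x,y,w,h) in dict(beaker=(318,155,48,55),pot=(250,186,34,36)).items():
    t=a[y:y+h,x:x+w]; r=cv2.matchTemplate(b[y-10:y+h+10,x-10:x+w+10],t,cv2.TM_CCOEFF_NORMED); print(n,cv2.minMaxLoc(r)[1::2])
a,b=cv2.imread("pics/scene0.png"),s.copy(); x,y,w,h=120,222,78,82
r=cv2.matchTemplate(b[y-10:y+h+10,x-10:x+w+10],a[y:y+h,x:x+w],cv2.TM_CCOEFF_NORMED); print("mould",cv2.minMaxLoc(r)[1::2])
E
```

```text
diff 21
(array([0.30023955, 0.00401117]), np.float64(0.26370456661364805), np.float64(0.09972133198397223)) 27.85
beaker (0.9993431568145752, (10, 10))
pot (0.9904024004936218, (10, 10))
mould (0.9892387390136719, (10, 10))
```

```bash
python3 -c "
from rig import robot
print(robot.hand_in())"
```

```text
the job is handed in; nothing more can be done
None
```

The jar is home in the hollow between the two rollers and the hand is clear. I handed in at about 27.9 s of the 45 s allowed.

**First push failed.** On the flat bench before the ramp the jar kept its roughly 8.5° skew and its lid-end tyre jammed against the ramp lip right at the foot, at about 17 N. I eased off there and the jar settled back about 1 cm, with the fingers drawn away and the jar standing free before the ramp. That is the one departure from "never rolls back", and it happened at the foot, before the climb.

**Squaring it up.** I turned the jar in place, in two goes, with the open fingers straddling it from above. The two open fingers pressed on opposite sides of the shell to do this; I did not close them on it or lift it. It was left at about +5° so that rolling would carry it back towards the centre.

**The climb.** I then rolled it up in one continuous push with two spread fingers behind it, at up to about 6 cm/s and 3–4 N. It went over the front roller and dropped in.

**Last checks:**
- **Position:** the jar measures 300 mm along the mill's x and +4 mm off centre, against a nest at 297 mm and 0. Its skew is 0.3°.
- **At rest:** two pictures about half a second apart showed no visible movement. The largest pixel difference was 21, which I took as noise and did not examine further.
- **Bystanders:** the mould, beaker and sample pot match their starting pictures with no shift.
- **Measurement disagreement:** after the first straddle the wrist camera gave a skew about 4° off from the top camera. I trusted the top camera, and the final position bears it out.

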